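# Change over the wick winder in the candle workshop

## Robot

A 6-joint arm with a two-finger parallel gripper is mounted at the origin on the work surface. World frame = base frame: x ahead of the robot, y to its left, z up, the work surface at z = 0. Lengths are in m, angles in rad, forces in N, time in s.
With the tool pointing down it reaches from about 0.35 to 0.775 m from the base axis. Payload 5.5 kg.
Tool frame: the origin (TCP) lies on the centre line of the jaws, within the pads' length; the fingertips stand 11 mm ahead of it and the grasp point (between the pads) lies 8 mm behind it (env.nose_length is the distance from the TCP to the fingertips, in m); x points along the fingers, z is the direction in which the jaws open and shut, and the axes are right-handed (so a half turn about x gives the same grasp; the last joint's range is limited). The gripper opens to 85 mm and grips with 20 to 120 N. Pads are 22 mm wide; open, the fingers measure 114 mm over their backs; the gripper's body (76 mm by 85 mm) begins 54 mm behind the grasp point. The pads swing forward as they close: fully open they stand 13 mm farther back than shut.
Start: joints at [1.117, 0.313, 0.046, 1.304, 0, 1.431], TCP at [0.178, 0.547, 0.242] pointing down, gripper open.
Joint ranges: [-2.76, 2.76], [-0.86, 1.69], [-1.03, 1.26], [-2.2, 2.34], [-1.47, 1.5], [-3.14, 3.14]. Speed limits (rad/s): [2.57, 2.57, 3.14, 3.14, 3.14, 3.14].

## Interface

Orientations are given as a unit quaternion [w, x, y, z].
In Python, from workcell import env gives the robot as it stands. The module is installed in compiled form; this text tells all that it offers.
- The arm moves only by the tool step_arm, never from a script. Its argument "moves" is a list that holds one entry, the list of rows, each a list of 7 numbers: the turn, a rotation vector about the tool's x, y, z in rad, then the shift along the tool's x, y, z in m, then the opening, from 0 (shut) to 1 (fully open). In form: [[[rx, ry, rz, tx, ty, tz, grip], ...]]. A call has 1 to 12 rows; each row is the pose to reach, as a shift and turn from the pose measured when the call began, along the tool's axes at that moment; what a row does not reach only later rows make up. A row lasts 1/10 s, in which the tool goes at most 50 mm and 8.59 degrees, less where a joint would pass 70% of its speed; a pose out of reach is approached as far as the arm can. A call with a gripper value outside its range is refused whole. The fingers move at their own pace and stop on an object; "force" is the grip in N (left out, the last holds). Time passes only in rows, so rows that repeat a pose let the fingers close. It gives the time, the measured TCP pose, the force and the opening at its end, in the units of the state.
- env.get_state(): the state, without advancing time (a new reading comes with each control period).
- env.read_camera(name): name is "side" or "top"; returns (picture, depth): 420x560x3 uint8, red, green, blue; 420x560 float32, m along the optical axis (not along the pixel's ray), 0 where there is no reading.
- env.get_calibration(name): a dict with "mtx" (3x3 intrinsics, pixels), "distortion" ([k1, k2, p1, p2, k3] as OpenCV has them; the pictures are not rectified), "camera_from_world" (4x4, takes a point from world to camera coordinates). Camera axes: x right, y down, z forward; pixel columns grow to the right and rows downward; lengths in m; the calibration is good to about 2 mm. A picture is of the moment at which its call begins. get_calibration takes no time and is no camera call.
- env.hand_in(): hands the job in, once; it reports no verdict.
Trained networks look in the newest picture that a camera, given by its name, has taken for a name from the list of things; names that differ only in an ending like _2 or _b are one class to them, and where a whole thing is asked for, a point or a joint stands for the part that bears it (a point fixed in the world has none). Each returns a list of dicts, best first, with "confidence" (0 to 1); they miss things now and then, are a little off and sometimes report something else, mostly with a low value. They report only what shows in the picture. A call takes as long as a camera call. They do not tell look-alikes from the thing itself.
- env.boxes_of(camera, thing): "uv" ([column, row] in pixels, amid what is visible of it).
- env.silhouettes(camera, thing): "mask" (420x560 bool, what is visible of it) and "uv" ([column, row] in pixels, amid what is visible of it).
The state is a dict: "clock": time; "joint_pos": joint angles; "qvel": joint speeds; "tau": joint torques, N m; "tcp_pos": TCP position; "orientation": TCP orientation; "wrist_force": force on the tool from outside, world axes, zero at the start; "ft_torque": the same for the moment, N m; "finger_gap": finger opening in m.
Only numpy, scipy, OpenCV 4.12 (cv2) and the standard library are available. Lean on these libraries where they do the work, as an engineer would, in place of code of your own. Each camera call takes 0.05 s, during which the arm holds its last target.

## Task

First lock the wick winder: take its key from the tool block, push it fully home into the key switch and turn it clockwise as far as it goes. With it locked, slide every full bobbin up off its spindle and stand it upright in the wooden tray, then zero the counter by pressing the recessed button all the way in with the stylus from the tool block, and put the stylus back into its hole, tip down. Last, turn the key back as far as it goes, draw it out and stand it in its slot in the tool block again, fully in; leave the candles, paint pots and brush on the bench where they are.

Things in the scene. Friction and masses are not known exactly. Their poses are not given: they have to be found in the camera images.
- winder: The wick winder, a green bench machine fixed to the table: 200 mm (x) by 395 mm (y), deck 60 mm above the table; origin at the centre of its underside, x to its back, y to its left, z up. Three spindles in a row along y at its left; a traverse bar 170 mm high along y at x = 80 mm behind them. Its right end is the control panel, with a black counter box 102 mm high from x = 40 to 96 mm at the back
- seat1 (a point): Foot of the first spindle: centre of the top of its drive disc (48 mm wide, 66 mm above the table), on which a bobbin sits; at winder x = -35, y = 20 mm. From it an upright steel spindle 11 mm thick rises 58 mm
- seat2 (a point): The same for the second spindle, at winder x = -35, y = 94 mm
- seat3 (a point): The same for the third spindle, at winder x = -35, y = 168 mm
- barrel_slot (a point): Centre of the mouth of the key slot in the round brass barrel (32 mm) of the key switch, at winder x = -30, y = -75 mm, 62 mm above the table. The slot is 13 mm long (this frame's x), 7 mm wide (y), 26 mm deep, straight down; the frame turns with the barrel, z up
- barrel (a joint): Turn of the key-switch barrel in rad: 0 = unlocked, grows clockwise seen from above, 1.3 = locked; stops at both. It starts between 0 and 0.2, stays where it is left and turns with a light friction (0.06 N m). The key can be drawn out at any angle and has about 0.2 rad of play in the slot
- key: The switch key, standing in the tool block. Origin at the centre of its shoulder (underside of its round brass collar, 18 mm wide, 5 mm thick), z up. Below it a blade 24 mm long, 11 mm (x) by 5 mm (y), tapering in its last 10 mm to 6 by 3; above it a flat black bow 30 mm wide (x), 9 mm thick (y), from 5 to 37 mm up. 50 g. Home, the shoulder lies on the barrel's mouth; fits either way round
- zero_button (a joint): Travel of the counter's zero button in m: 0 = released, 0.004 = fully in (about 4 N); it springs back
- zero_top (a point): Centre of the top of the counter's zero button (10 mm wide), at winder x = -30, y = -150 mm. It sits 5 mm below the deck in a 13 mm bore and is pressed straight down; the point moves with it
- stylus: A wooden modelling stylus with a steel tip, standing tip down in the middle hole of the tool block. Round, 108 mm long, 10 mm thick, tapering over its last 14 mm to a 4.4 mm wide tip. Origin at the tip, z up along the handle. 30 g
- tool_block: A heavy wooden tool block, fixed to the table, 220 mm (x) by 70 mm (y) by 55 mm high; origin at the centre of its underside. In a row along its x: the key's slot at x = -85 mm (13 by 7 mm, long side along x), the stylus hole at x = 0, and a brush that is fixed in at x = 85 mm and stands up to 124 mm
- stylus_hole (a point): Centre of the mouth of the stylus hole in the tool block's top: 11.6 mm wide, 45 mm deep, straight down; axes as the block's
- bobbin1: A full wick bobbin: 56 mm wide, 44 mm high, 16 mm bore right through, plywood flanges with cream wick wound nearly to the rim; can be gripped across the rims. Origin at the centre of its underside, z along its axis. 60 to 120 g. It starts seated on a spindle; one to three of these bobbins are present
- bobbin2: Another such bobbin, or absent
- bobbin3: Another such bobbin, or absent
- tray: A loose, shallow plywood tray, 224 mm (x) by 128 mm (y), 28 mm high, walls and floor 6 mm, so 212 by 116 mm inside; origin at the centre of its underside. 800 g; large enough for three bobbins in a row along its x
- candle_tall: Bystander: a decorated pillar candle, 70 mm wide, 165 mm high; origin at the centre of its underside
- candle_wide: Bystander: a decorated pillar candle, 80 mm wide, 120 mm high; origin at the centre of its underside
- candle_small: Bystander: a small decorated candle, 48 mm wide, 60 mm high; origin at the centre of its underside
- paint_pot1: Bystander: a closed paint pot, 44 mm wide, 42 mm high; origin at the centre of its underside
- paint_pot2: Bystander: another closed paint pot of the same size
- brush: Bystander: a brush, 170 mm long, lying on the bench
- key_hole (a point): Centre of the mouth of the key's slot in the tool block's top: 13 mm long (the block's x), 7 mm wide (y), 45 mm deep, straight down; axes as the block's. Fully in, the key's shoulder lies on the block's top; it fits either way round
Not all that is in view belongs to the job. Leave any purple or turquoise look-alike of the bobbin1 alone.

How it is judged:
By the outcome, as a careful person would: the job done as asked, in the order asked, and still so for the second after the job is handed in, with the robot touching nothing.
Of bobbin1, bobbin2, bobbin3 only 1 to 3 are there at a start; the rules pass over those that are not, and their reading is None.
At some moment in a run one of tray may be knocked a few centimetres aside while the robot is not near it.
It also fails if it takes over 210 s, if anything falls off the work surface, if the arm or the gripper's body presses on something with over 40 N, if the wrist force passes 120 N, or if a joint passes its speed limit or range.

## Working session

There is one attempt and no reset: what is moved stays moved. The work goes in short steps, Python scripts to look and compute and a tool call to move; the robot and the scene stay as the last step left them, time stands still between calls to the robot, and variables do not carry over. Pictures are saved under pics/ and viewed, and the job is handed in when it is done.

Besides the shell and the picture viewer there is one more tool, called after ">>>" in YAML: its name, and indented under it one key for each argument. step_arm: Moves the arm, as the interface text tells. Its arguments: {"type":"object","properties":{"moves":{"type":"array","items":{"type":"array","items":{"type":"array","items":{"type":"number"}}}},"force":{"type":"number"}},"required":["moves"]}

```bash
ls; mkdir -p pics; cat > h.py <<'E'
import numpy as np, cv2
from workcell import env
from scipy.spatial.transform import Rotation as R
def cal(n):
    c=env.get_calibration(n); return np.array(c["mtx"]),np.array(c["distortion"]),np.array(c["camera_from_world"])
def world_map(n,d):
    K,D,T=cal(n); h,w=d.shape
    u,v=np.meshgrid(np.arange(w),np.arange(h))
    p=cv2.undistortPoints(np.stack([u,v],-1).reshape(-1,1,2).astype(float),K,D).reshape(h,w,2)
    P=np.dstack([p[...,0]*d,p[...,1]*d,d])
    Ti=np.linalg.inv(T); W=P@Ti[:3,:3].T+Ti[:3,3]; W[d<=0]=np.nan
    return W
def ray(n,uv,z):
    K,D,T=cal(n); p=cv2.undistortPoints(np.array([[uv]],float),K,D).reshape(2)
    Ti=np.linalg.inv(T); o=Ti[:3,3]; d=Ti[:3,:3]@np.array([p[0],p[1],1]); s=(z-o[2])/d[2]; return o+s*d
def proj(n,X):
    K,D,T=cal(n); r,_=cv2.Rodrigues(T[:3,:3]); return cv2.projectPoints(np.array(X,float).reshape(-1,1,3),r,T[:3,3],K,D)[0].reshape(-1,2)
def save(name,im,box=None,sc=1):
    if box: im=im[box[1]:box[3],box[0]:box[2]]
    im=cv2.resize(im,None,fx=sc,fy=sc,interpolation=cv2.INTER_CUBIC)
    cv2.imwrite('pics/'+name,im[...,::-1])
E
python3 - <<'E'
from h import *
s=env.get_state(); print({k:np.round(v,3).tolist() for k,v in s.items()}, env.nose_length)
for n in("side","top"):
    im,d=env.read_camera(n); np.savez(f'{n}0.npz',im=im,d=d); save(f'{n}0.png',im,sc=1.4)
    K,D,T=cal(n); print(n,np.linalg.inv(T).round(3).tolist())
E
```

```text
pics
{'clock': 0.0, 'joint_pos': [1.117, 0.314, 0.045, 1.304, -0.0, 1.431], 'qvel': [-0.001, -0.003, -0.001, -0.002, 0.001, 0.0], 'tau': [0.001, -48.063, 29.853, 0.019, -0.0, -0.0], 'tcp_pos': [0.177, 0.546, 0.241], 'orientation': [0.571, -0.416, 0.573, 0.415], 'wrist_force': [0.193, -0.954, 0.772], 'ft_torque': [0.043, -0.028, -0.036], 'finger_gap': 0.085} 0.011
side [[0.997, -0.032, 0.065, 0.456], [-0.071, -0.61, 0.789, -0.853], [0.014, -0.791, -0.611, 0.726], [0.0, 0.0, 0.0, 1.0]]
top [[-0.006, -0.996, 0.092, 0.441], [-1.0, 0.003, -0.024, 0.011], [0.023, -0.092, -0.995, 1.197], [0.0, 0.0, 0.0, 1.0]]
```

View pics/side0.png

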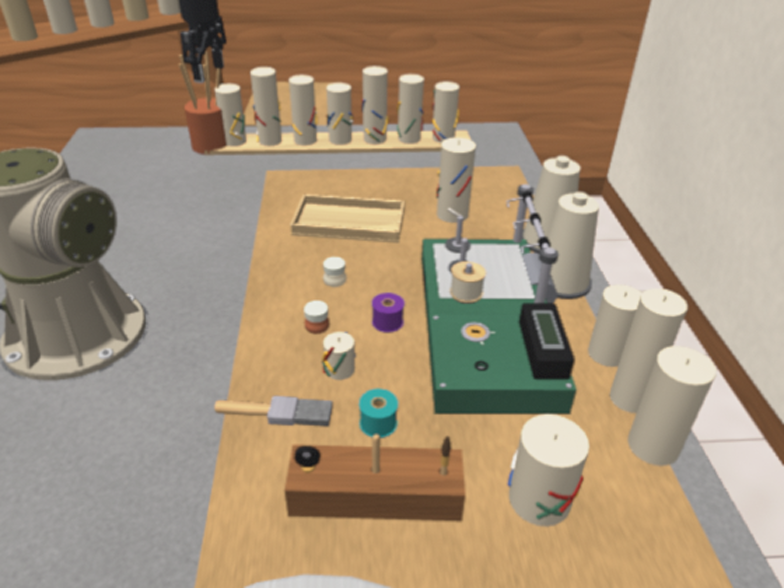

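View pics/top0.png

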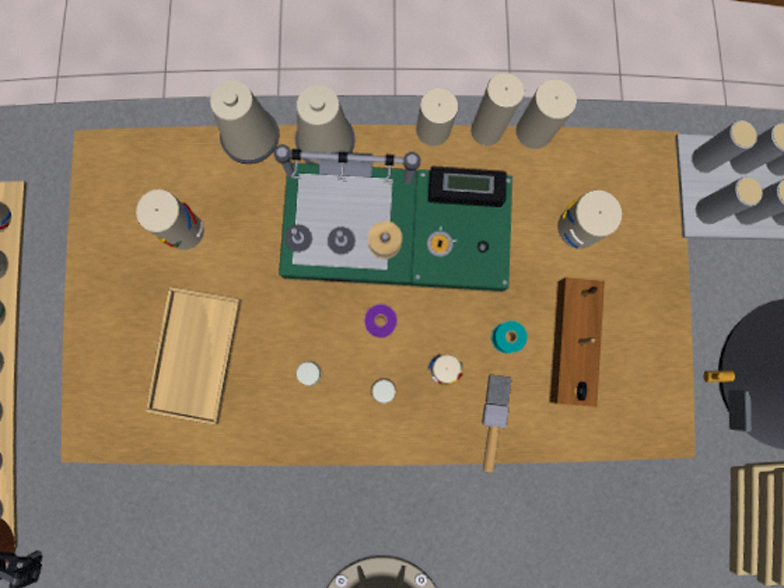

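The side picture shows one cream bobbin at (467,281), on the spindle nearest the panel, with two empty spindles behind it. It is at (385,238) in the top view. The purple (388,312) and turquoise (378,412) bobbins are decoys lying on the bench. The key is at the left end of the tool block (307,457), the stylus is in the middle (376,452), and the tray is at the back left (348,217). Next I measure poses.

```bash
cat > meas.py <<'E'
from h import *
t=np.load('top0.npz'); im,d=t['im'],t['d']; W=world_map('top',d)
sI=np.load('side0.npz'); Ws=world_map('side',sI['d'])
hsv=cv2.cvtColor(im,cv2.COLOR_RGB2HSV)
def rect(mask,lbl,W=W):
    n,l,st,_=cv2.connectedComponentsWithStats(mask.astype(np.uint8)); k=1+np.argmax(st[1:,4]); 
    P=W[l==k][:,:2]; P=P[~np.isnan(P).any(1)]
    r=cv2.minAreaRect((P*1000).astype(np.float32)); print(lbl,len(P),np.round(r[0],1),np.round(r[1],1),round(r[2],2)); 
    return r
z=W[...,2]
x,y=W[...,0],W[...,1]
for lo,hi in((.05,.07),):
    m=(z>lo)&(z<hi)
    # print clusters
    n,l,st,c=cv2.connectedComponentsWithStats(m.astype(np.uint8))
    for k in range(1,n):
        if st[k,4]>60: 
            P=W[l==k]; print(k,st[k],np.nanmedian(P,0).round(4)); 
            r=cv2.minAreaRect((P[:,:2]*1000).astype(np.float32)); print('   ',np.round(r[0],1),np.round(r[1],1),round(r[2],2))
for name in('tool_block','winder','tray','key','stylus','bobbin1','barrel','zero_button','seat1','stylus_hole'):
  for cam in('top','side'):
    o=env.boxes_of(cam,name)
    print(name,cam,[(np.round(q['uv'],1).tolist(),round(float(q['confidence']),2)) for q in o[:4]])
save('w0.png',im,(190,110,380,220),4)
save('tb0.png',im,(380,190,440,300),5)
save('ws0.png',sI['im'],(190,220,420,380),3.4)
E
python3 meas.py
```

```text
2 [158  81  36  27 142] [0.8362 0.2179 0.0605]
    [851.  229.9] [44.6 91.2] 27.87
4 [298  83  25  16  73] [ 0.8544 -0.0928  0.0598]
    [861.6 -93.7] [62.4 26.5] 77.11
6 [373  82  25  20  88] [ 0.8521 -0.2724  0.0593]
    [ 862.5 -277.4] [66.7 29.2] 58.69
8 [339  84  22  14  71] [ 0.8577 -0.1857  0.0603]
    [ 864.7 -191.7] [56.2 23.8] 67.73
12 [499 101  15  18  88] [ 0.8187 -0.5985  0.059 ]
    [ 824.3 -604.8] [49.8 24.8] 29.57
16 [528 108  15  13  64] [ 0.8168 -0.6789  0.0598]
    [ 814.4 -685. ] [41.8 14.1] 48.0
18 [  199   113   167    94 11225] [ 0.681  -0.0109  0.0616]
    [693.  -29.1] [396.6 209.3] 86.54
21 [503 137  16  20  89] [ 0.7221 -0.5973  0.06  ]
    [ 724.8 -605.2] [51.3 23.7] 28.42
26 [403 151  23  24  79] [ 0.6692 -0.3376  0.0609]
    [ 679.1 -342.2] [72.4 25.8] 41.29
30 [118 156  24  20  78] [0.6653 0.3326 0.0606]
    [673.  339.3] [22.5 66.3] 39.52
34 [ 397  198   35   92 2418] [ 0.4848 -0.3441  0.0555]
    [ 485.5 -346. ] [ 72.9 219.7] 84.77
35 [519 214  38  50 175] [ 0.4936 -0.6401  0.0592]
    [ 504.4 -662.7] [ 29.1 163.4] 49.27
46 [309 253  21  20 328] [ 0.4
[... 471 characters left out ...]
8)]
tray top [([138.9, 259.0], 0.62)]
tray side [([248.6, 156.1], 0.65), ([357.3, 237.2], 0.37)]
key top []
key side [([221.9, 325.6], 0.65)]
stylus top []
stylus side [([269.8, 325.9], 0.63)]
bobbin1 top [([362.6, 237.6], 0.83), ([271.8, 226.9], 0.78), ([269.0, 171.8], 0.58)]
bobbin1 side [([333.5, 203.2], 0.8), ([277.0, 225.5], 0.78), ([272.5, 295.0], 0.61), ([205.7, 290.4], 0.26)]
barrel top [([313.2, 173.6], 0.56)]
barrel side [([323.4, 128.5], 0.66)]
zero_button top []
zero_button side []
seat1 top [([284.5, 155.3], 0.92)]
seat1 side [([357.5, 237.5], 0.92), ([273.4, 345.5], 0.67)]
stylus_hole top [([410.9, 243.4], 0.81), ([120.0, 158.4], 0.48)]
stylus_hole side [([274.6, 346.5], 0.95)]
```

View pics/w0.png

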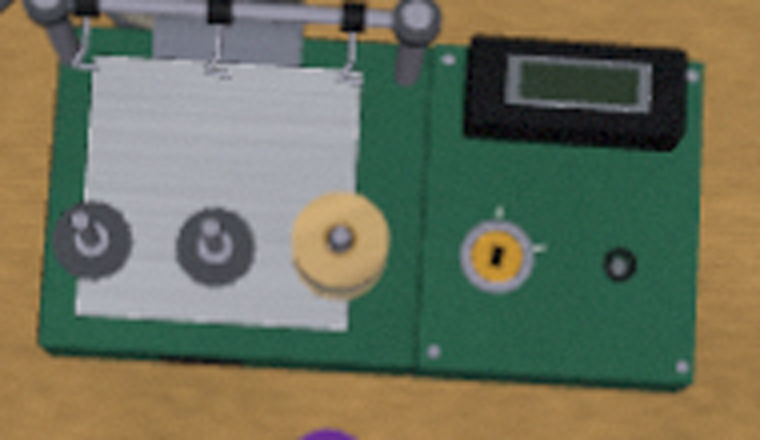

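View pics/tb0.png

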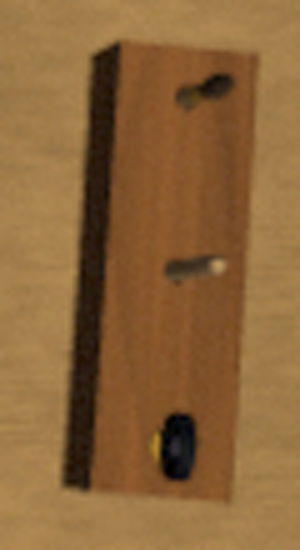

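View pics/ws0.png

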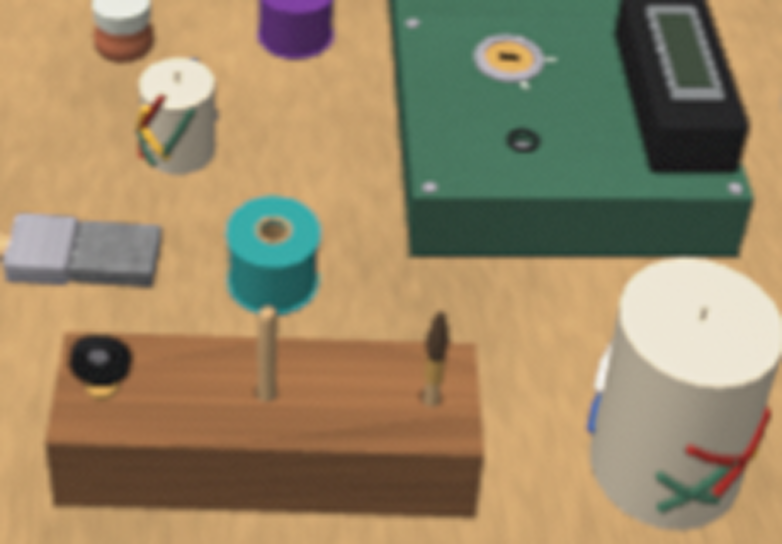

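```bash
cat > meas2.py <<'E'
from h import *
t=np.load('top0.npz'); im,d=t['im'],t['d']; s=np.load('side0.npz'); 
def yc(im,box,f):
    h=cv2.cvtColor(im,cv2.COLOR_RGB2HSV).astype(int); m=f(h); M=np.zeros_like(m); M[box[1]:box[3],box[0]:box[2]]=1; m&=M
    v,u=np.nonzero(m); return np.array([u.mean(),v.mean()]),m.sum(),(u.min(),u.max(),v.min(),v.max())
gold=lambda h:(h[...,0]>14)&(h[...,0]<28)&(h[...,1]>150)&(h[...,2]>150)
for n,i,b in(('top',im,(300,160,330,185)),('side',s['im'],(325,228,355,248))):
    c,k,bb=yc(i,b,gold); print(n,'barrel',c,k,bb,ray(n,c,.062))
# green deck outline
for n,i,dd in(('top',im,d),('side',s['im'],s['d'])):
    h=cv2.cvtColor(i,cv2.COLOR_RGB2HSV).astype(int); W=world_map(n,dd)
    m=(h[...,0]>60)&(h[...,0]<90)&(h[...,1]>100)&(abs(W[...,2]-.06)<.006)
    P=W[m][:,:2]*1000; r=cv2.minAreaRect(P.astype(np.float32)); print(n,m.sum(),np.round(r[0],1),np.round(r[1],1),round(r[2],2), np.nanmedian(W[m][:,2]))
    # block
    m=(h[...,0]<15)&(h[...,1]>90)&(abs(W[...,2]-.055)<.005)&(W[...,1]<-.28)&(W[...,1]>-.42)&(W[...,0]>.33)&(W[...,0]<.64)
    P=W[m][:,:2]*1000; r=cv2.minAreaRect(P.astype(np.float32)); print(n,'blk',m.sum(),np.round(r[0],1),np.round(r[1],1),round(r[2],2), np.nanmedian(W[m][:,2]))
    save(n+'_m.png',np.repeat((m*255).astype(np.uint8)[...,None],3,2))
    W2=W[...,2]
    # tray rim
    m=(W2>.022)&(W2<.034)&(W[...,1]>.15)&(W[...,1]<.45)&(W[...,0]>.25)&(W[...,0]<.6)
    P=W[m][:,:2]*1000; r=cv2.minAreaRect(P.astype(np.float32)); print(n,'tray',m.sum(),np.round(r[0],1),np.round(r[1],1),round(r[2],2))
    # bobbin top
    m=(W2>.106)&(W2<.114)&(abs(W[...,1]+.01)<.06)&(abs(W[...,0]-.66)<.05)
    P=W[m][:,:2]*1000; print(n,'bob',m.sum(),cv2.minEnclosingCircle(P.astype(np.float32)),P.mean(0))
    # key bow
    m=(W2>.066)&(abs(W[...,1]+.34)<.03)&(abs(W[...,0]-.40)<.04)
    P=W[m]*1000; print(n,'key',m.sum(),P.mean(0) if len(P) else 0,P.min(0),P.max(0))
    m=(W2>.066)&(abs(W[...,1]+.345)<.02)&(abs(W[...,0]-.485)<.02)
    P=W[m]*1000; print(n,'sty',m.sum(),P.mean(0) if len(P) else 0,P.min(0),P.max(0))
    # all else
E
python3 meas2.py
```

```text
top barrel [313.65625 173.59375] 96 (np.int64(308), np.int64(319), np.int64(168), np.int64(179)) [ 0.65571687 -0.10168125  0.062     ]meas2.py:5: RuntimeWarning: Mean of empty slice.
  v,u=np.nonzero(m); return np.array([u.mean(),v.mean()]),m.sum(),(u.min(),u.max(),v.min(),v.max())
  ret = ret.dtype.type(ret / rcount)
Traceback (most recent call last):
  File "meas2.py", line 8, in <module>
    c,k,bb=yc(i,b,gold); print(n,'barrel',c,k,bb,ray(n,c,.062))
           ~~^^^^^^^^^^
  File "meas2.py", line 5, in yc
    v,u=np.nonzero(m); return np.array([u.mean(),v.mean()]),m.sum(),(u.min(),u.max(),v.min(),v.max())
                                                                     ~~~~~^^
ValueError: zero-size array to reduction operation minimum which has no identity
```

```bash
sed -i "s/h\[...,1\]>150)&(h\[...,2\]>150)/h[...,1]>115)\&(h[...,2]>150)/" meas2.py; python3 meas2.py; python3 - <<'E'
from h import *
s=np.load('side0.npz')['im']; print(cv2.cvtColor(s,cv2.COLOR_RGB2HSV)[232:242:2,330:350:2].tolist())
E
```

```text
top barrel [313.67647059 173.55882353] 102 (np.int64(308), np.int64(319), np.int64(168), np.int64(179)) [ 0.65580227 -0.10173131  0.062     ]
side barrel [339.22222222 236.25      ] 72 (np.int64(333), np.int64(345), np.int64(233), np.int64(240)) [ 0.65378807 -0.10301385  0.062     ]
top 6025 [693.8  63.5] [577.9 200.1] 86.41 0.06080401325160767
top blk 2071 [ 486.  -345.5] [ 72.6 217.7] 84.44 0.0554299029620251
top tray 756 [483.1 282.3] [219.  274.8] 79.99
top bob 384 ((655.352294921875, -7.714771747589111), 28.179452896118164) [656.01393982  -7.64464439]
top key 72 [ 401.65568665 -336.89742495   84.40533261] [ 387.29653898 -342.84164497   66.22092404] [ 415.49874331 -333.24881728   97.5318167 ]
top sty 37 [ 485.63492585 -344.81927722   97.89628   ] [ 481.15941755 -349.96005285   68.83678972] [ 490.45659485 -342.56337136  118.12166614]
side 489 [685.5 -33.3] [387.1 193.6] 86.77 0.0596721817078415
side blk 3774 [ 484.6 -349. ] [ 73.3 218.8] 84.64 0.05501637763699119
side tray 470 [464.4 327.3] [135.4 227.9] 80.22
side bob 268 ((656.7069091796875, -9.22647762298584), 29.37571144104004
[... 403 characters left out ...]
 96, 196], [12, 45, 182], [143, 6, 164], [79, 30, 143], [75, 93, 118]], [[87, 14, 159], [8, 27, 182], [18, 137, 218], [19, 147, 221], [18, 147, 220], [19, 148, 221], [19, 144, 226], [17, 115, 209], [4, 12, 170], [84, 17, 148]], [[105, 9, 174], [13, 58, 207], [19, 144, 226], [18, 146, 184], [17, 131, 84], [18, 138, 89], [18, 146, 159], [19, 144, 226], [16, 91, 200], [126, 7, 173]], [[95, 10, 156], [177, 13, 193], [18, 118, 221], [19, 146, 223], [18, 148, 215], [18, 149, 211], [18, 148, 205], [19, 146, 224], [16, 90, 205], [135, 9, 175]], [[75, 53, 125], [129, 10, 174], [177, 13, 192], [15, 70, 209], [18, 115, 221], [18, 126, 221], [18, 118, 221], [16, 90, 216], [176, 11, 184], [95, 10, 151]]]
```

```bash
cat >> h.py <<'E'
def st():
    s=env.get_state(); q=s['orientation']; M=R.from_quat([q[1],q[2],q[3],q[0]]); return np.array(s['tcp_pos']),M,s
def plan(p,jaw_deg):
    """target TCP p (m), tool down, jaw axis (tool z) at angle jaw_deg from world +X (mod 180)"""
    c,M,s=st(); best=None
    for a in (jaw_deg,jaw_deg+180):
        a_=np.radians(a); x=np.array([0,0,-1.]); z=np.array([np.cos(a_),np.sin(a_),0]); y=np.cross(z,x)
        rv=(M.inv()*R.from_matrix(np.c_[x,y,z])).as_rotvec()
        if best is None or np.linalg.norm(rv)<np.linalg.norm(best): best=rv
    print('turn',best.round(3),'deg',np.degrees(np.linalg.norm(best)).round(1),'shift',(M.inv().apply(np.array(p)-c)).round(4), '|shift|',np.linalg.norm(np.array(p)-c).round(3))
def show():
    c,M,s=st(); m=M.as_matrix(); print('t',round(s['clock'],2),'tcp',c.round(4),'toolx',m[:,0].round(3),'jaw deg',np.degrees(np.arctan2(m[1,2],m[0,2])).round(2),'gap',round(s['finger_gap'],4),'F',np.round(s['wrist_force'],1),'T',np.round(s['ft_torque'],2),'j',np.round(s['joint_pos'],2))
E
python3 - <<'E'
from h import *
show()
t=np.load('top0.npz')['im']; h=cv2.cvtColor(t,cv2.COLOR_RGB2GRAY).astype(float)
sub=t[164:184,304:324]; V=sub.max(2).astype(float)
print(V[4:16,4:16].astype(int))
s=np.load('side0.npz')['im'].max(2)
print(s[229:245,330:350])
for n,im,(cu,cv) in(('top',t,(313.7,173.6)),('side',np.load('side0.npz')['im'],(339.2,236.2))):
    V=im.max(2).astype(float); pts=[];w=[]
    for v in range(int(cv)-4,int(cv)+6):
        for u in range(int(cu)-6,int(cu)+7):
            P=ray(n,(u,v),.062)[:2]*1000-np.array([654.8,-102.4])
            if np.hypot(*P)<11: pts.append(P); w.append(max(0,190-V[v,u]))
    pts=np.array(pts);w=np.array(w); c=(pts*w[:,None]).sum(0)/w.sum(); C=np.cov(pts.T,aweights=w); e,ev=np.linalg.eigh(C); a=np.degrees(np.arctan2(ev[1,1],ev[0,1])); print(n,'slot c',c,'eig',e**.5,'ang',a)
plan((.4005,-.3395,.20),84.6)
E
```

```text
t 1.1 tcp [0.1775 0.5469 0.2423] toolx [ 0.  0. -1.] jaw deg 72.02 gap 0.0856 F [ 0.7 -0.2 -0.2] T [ 0.03 -0.01 -0.04] j [1.12 0.31 0.05 1.3  0.   1.43]
[[148 143 151 168 175 178 179 173 160 145 139 150]
 [145 155 196 201 197 197 198 195 196 178 141 134]
 [135 172 199 198 189 177 184 192 191 192 176 151]
 [151 187 194 193 174 134 131 152 179 191 195 179]
 [169 192 188 190 163  94  15  74 154 193 192 183]
 [179 190 191 191 154  68  15  85 162 194 192 189]
 [169 191 194 193 149  36  11 119 176 189 192 192]
 [175 193 191 184 135  13  28 138 191 190 192 185]
 [174 195 191 182 153 121 106 155 191 195 195 172]
 [151 176 193 190 189 183 170 183 196 193 187 159]
 [149 157 186 192 196 195 198 192 192 194 174 133]
 [161 152 166 169 184 199 195 199 193 186 154 144]]
[[122 121 120 119 120 122 124 127 128 128 124 122 120 120 119 119 120 122
  120 120]
 [121 121 123 130 134 140 145 147 150 149 144 141 142 136 124 119 120 121
  120 120]
 [121 126 139 155 167 165 164 164 163 167 168 169 173 168 146 130 124 120
  119 120]
 [128 145 161 171 169 167 175 182 191 199 196 189 182 175 164 156 143 127
  118
[... 581 characters left out ...]
 197 181
  167 139]
 [125 145 174 187 192 198 209 218 221 221 221 220 221 221 216 200 184 174
  151 127]
 [117 125 140 161 178 185 191 195 199 202 203 204 199 197 192 182 170 151
  130 120]
 [118 119 121 129 139 161 176 183 183 181 182 183 182 182 175 158 133 121
  119 118]
 [119 118 118 119 121 126 132 137 146 149 150 146 147 151 147 126 115 115
  117 119]
 [119 119 119 118 119 118 117 119 121 121 119 119 132 171 178 140 119 117
  118 119]]
top slot c [0.95446865 0.48336226] eig [2.43409766 3.93545195] ang 167.85280456832658
side slot c [-1.07040909 -0.73294714] eig [2.10351866 3.46113348] ang 167.80200107115186
turn [-0.22  0.    0.  ] deg 12.6 shift [ 0.0423 -0.4857 -0.7743] |shift| 0.915
```

>>> step_arm:
  moves:
    - [[0, 0, 0, 0, -0.397, -0.341, 0.5], [0, 0, 0, 0, -0.397, -0.341, 0.5], [0, 0, 0, 0, -0.397, -0.341, 0.5], [0, 0, 0, 0, -0.397, -0.341, 0.5], [0, 0, 0, 0, -0.397, -0.341, 0.5], [0, 0, 0, 0, -0.397, -0.341, 0.5], [0, 0, 0, 0, -0.397, -0.341, 0.5], [0, 0, 0, 0, -0.397, -0.341, 0.5], [0, 0, 0, 0, -0.397, -0.341, 0.5], [0, 0, 0, 0, -0.397, -0.341, 0.5], [0, 0, 0, 0, -0.397, -0.341, 0.5], [0, 0, 0, 0, -0.397, -0.341, 0.5]]

```text
clock: 2.3
tcp_pos: [0.4516, 0.0974, 0.2423]
orientation: [0.573, -0.415, 0.573, 0.414]
wrist_force: [-1.1, 0.3, 0.3]
finger_gap: 0.0424
```

```bash
python3 -c "
from h import *
show(); plan((.4005,-.3395,.16),84.6)"
```

```text
t 2.3 tcp [0.4516 0.0974 0.2423] toolx [ 0.001 -0.    -1.   ] jaw deg 71.73 gap 0.0424 F [-1.1  0.3  0.3] T [ 0.01  0.07 -0.05] j [ 0.04  0.09 -0.23  1.25 -0.    0.36]
turn [-0.225 -0.     0.001] deg 12.9 shift [ 0.0824 -0.0883 -0.4309] |shift| 0.448
```

>>> step_arm:
  moves:
    - [[-0.225, 0, 0, 0.082, -0.0883, -0.4309, 0.5], [-0.225, 0, 0, 0.082, -0.0883, -0.4309, 0.5], [-0.225, 0, 0, 0.082, -0.0883, -0.4309, 0.5], [-0.225, 0, 0, 0.082, -0.0883, -0.4309, 0.5], [-0.225, 0, 0, 0.082, -0.0883, -0.4309, 0.5], [-0.225, 0, 0, 0.082, -0.0883, -0.4309, 0.5], [-0.225, 0, 0, 0.082, -0.0883, -0.4309, 0.5], [-0.225, 0, 0, 0.082, -0.0883, -0.4309, 0.5], [-0.225, 0, 0, 0.082, -0.0883, -0.4309, 0.5], [-0.225, 0, 0, 0.082, -0.0883, -0.4309, 0.5], [-0.225, 0, 0, 0.082, -0.0883, -0.4309, 0.5], [-0.225, 0, 0, 0.082, -0.0883, -0.4309, 0.5]]

```text
clock: 3.5
tcp_pos: [0.4005, -0.3378, 0.1604]
orientation: [0.523, -0.476, 0.522, 0.476]
wrist_force: [-0.7, 0.1, -0.6]
finger_gap: 0.0428
```

```bash
cat > look.py <<'E'
import sys
from h import *
tag=sys.argv[1]; boxes=eval(sys.argv[2])
for n,(b,sc) in boxes.items():
    im,d=env.read_camera(n); np.savez(f'{n}_{tag}.npz',im=im,d=d); save(f'{n}_{tag}.png',im,b,sc)
show()
E
python3 look.py a "{'side':((180,270,360,390),4),'top':((380,180,460,300),5)}"; python3 -c "
from h import *
plan((.4005,-.3395,.076),84.6)"
```

```text
t 3.6 tcp [ 0.4009 -0.3376  0.1608] toolx [ 0.001 -0.    -1.   ] jaw deg 84.75 gap 0.0426 F [ 0.1  0.5 -0.6] T [ 0.05 -0.02 -0.02] j [-0.85  0.25 -0.24  1.08  0.   -0.76]
turn [0.003 0.    0.001] deg 0.2 shift [ 0.0848  0.0003 -0.0019] |shift| 0.085
```

View pics/side_a.png

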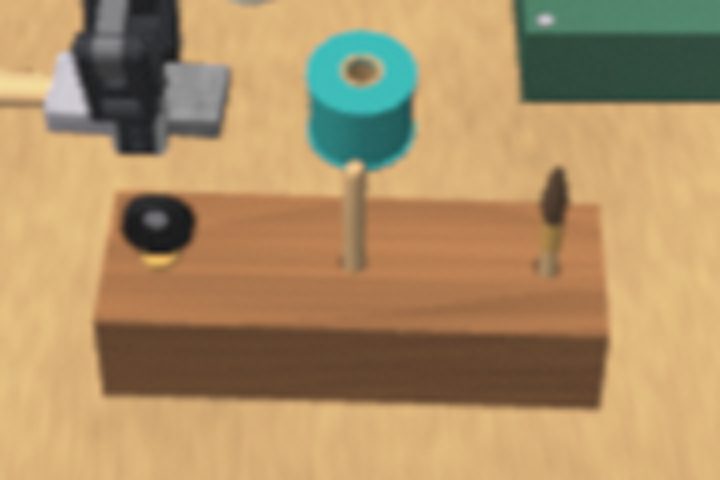

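View pics/top_a.png

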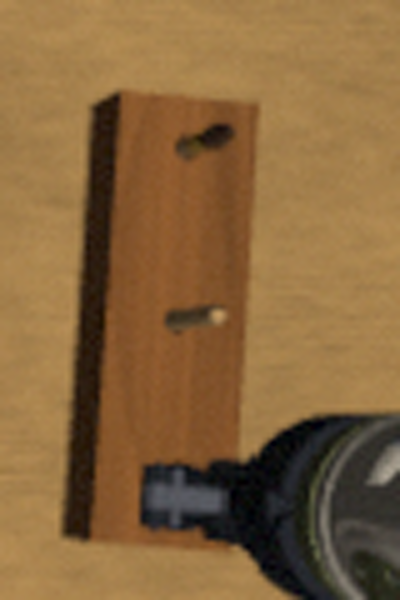

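The fingers hang above the key with the jaws across the bow. In the side crop the key is at (157,225) and the near fingertip at (140,150). Descending and gripping.

>>> step_arm:
  moves:
    - [[0.003, 0, 0, 0.04, 0, -0.0019, 0.5], [0.003, 0, 0, 0.0848, 0, -0.0019, 0.5], [0.003, 0, 0, 0.0848, 0, -0.0019, 0.5], [0.003, 0, 0, 0.0848, 0, -0.0019, 0.5], [0.003, 0, 0, 0.0848, 0, -0.0019, 0.5], [0.003, 0, 0, 0.0848, 0, -0.0019, 0], [0.003, 0, 0, 0.0848, 0, -0.0019, 0], [0.003, 0, 0, 0.0848, 0, -0.0019, 0], [0.003, 0, 0, 0.0848, 0, -0.0019, 0], [0.003, 0, 0, 0.0848, 0, -0.0019, 0], [0.003, 0, 0, 0.0848, 0, -0.0019, 0]]
  force: 60

```text
clock: 4.7
tcp_pos: [0.4017, -0.3405, 0.0776]
orientation: [0.523, -0.477, 0.523, 0.474]
wrist_force: [0.0, 0.1, 7.2]
finger_gap: 0.008
```

```bash
python3 look.py b "{'side':((180,270,360,390),4)}"
```

```text
t 4.75 tcp [ 0.4016 -0.3404  0.0776] toolx [ 0.003 -0.002 -1.   ] jaw deg 84.57 gap 0.0077 F [-0.6  1.3  6.1] T [ 0.22  0.05 -0.03] j [-0.86  0.33 -0.36  0.88  0.   -0.76]
```

View pics/side_b.png

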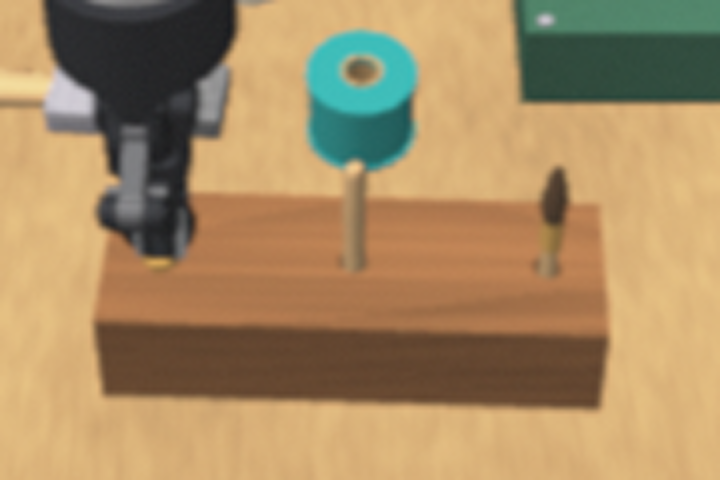

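>>> step_arm:
  moves:
    - [[0, 0, 0, -0.01, 0, 0, 0], [0, 0, 0, -0.03, 0, 0, 0], [0, 0, 0, -0.05, 0, 0, 0], [0, 0, 0, -0.1, 0, 0, 0], [0, 0, 0, -0.1, 0, 0, 0], [0, 0, 0, -0.1, 0, 0, 0]]

```text
clock: 5.35
tcp_pos: [0.402, -0.3412, 0.1797]
orientation: [0.523, -0.478, 0.523, 0.473]
wrist_force: [-0.0, 0.3, 0.2]
finger_gap: 0.0081
```

```bash
python3 look.py c "{'side':((180,230,360,390),4)}";python3 -c "
from h import *
plan((.655,-.103,.165),77.8)"
```

```text
t 5.4 tcp [ 0.4014 -0.3404  0.1782] toolx [ 0.004 -0.003 -1.   ] jaw deg 84.56 gap 0.0078 F [-0.6  0.2 -0.2] T [ 0.    0.01 -0.03] j [-0.86  0.24 -0.21  1.12  0.   -0.76]
turn [ 0.118 -0.002  0.004] deg 6.8 shift [ 0.0135 -0.23    0.2604] |shift| 0.348
```

View pics/side_c.png

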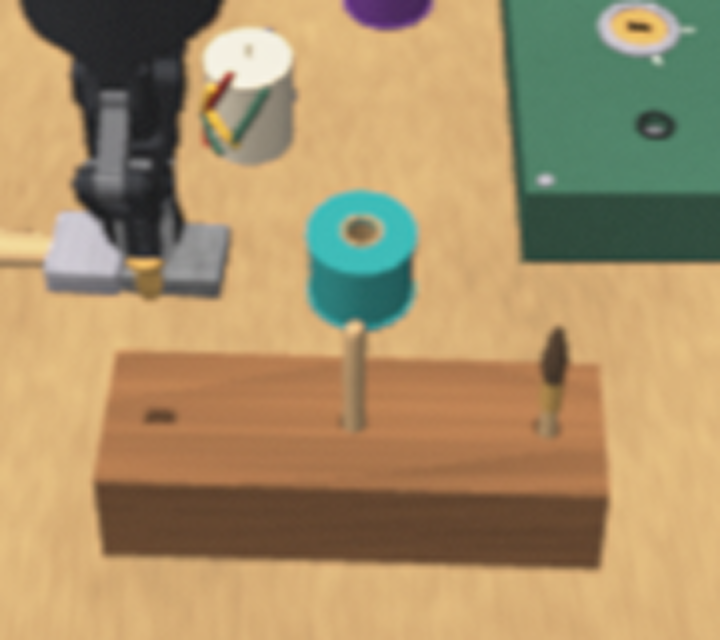

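The key is out: brass collar and blade show at (147,275) in the crop, and the empty slot is at (159,416). Moving above the barrel.

>>> step_arm:
  moves:
    - [[0.118, -0.002, 0.004, 0.0135, -0.23, 0.2604, 0], [0.118, -0.002, 0.004, 0.0135, -0.23, 0.2604, 0], [0.118, -0.002, 0.004, 0.0135, -0.23, 0.2604, 0], [0.118, -0.002, 0.004, 0.0135, -0.23, 0.2604, 0], [0.118, -0.002, 0.004, 0.0135, -0.23, 0.2604, 0], [0.118, -0.002, 0.004, 0.0135, -0.23, 0.2604, 0], [0.118, -0.002, 0.004, 0.0135, -0.23, 0.2604, 0], [0.118, -0.002, 0.004, 0.0135, -0.23, 0.2604, 0], [0.118, -0.002, 0.004, 0.0135, -0.23, 0.2604, 0], [0.118, -0.002, 0.004, 0.0135, -0.23, 0.2604, 0]]

```text
clock: 6.4
tcp_pos: [0.6538, -0.1033, 0.1638]
orientation: [0.55, -0.443, 0.551, 0.444]
wrist_force: [-0.9, 0.2, -0.0]
finger_gap: 0.0077
```

```bash
python3 look.py d "{'side':((280,170,420,290),5)}";python3 - <<'E'
from h import *
plan((.655,-.103,.13),77.8)
i=np.load('side_c.npz')['im'].max(2).astype(float)
# hole centroid
pts=[];w=[]
print(i[330:338,213:227].astype(int))
for v in range(330,338):
    for u in range(213,227):
        k=max(0,115-i[v,u]); pts.append((u,v)); w.append(k)
c=np.average(pts,axis=0,weights=w); print(c,ray('side',c,.055))
E
```

```text
t 6.45 tcp [ 0.6538 -0.1038  0.1643] toolx [-0.002 -0.    -1.   ] jaw deg 77.73 gap 0.0079 F [0.8 0.4 0.8] T [-0.03  0.02  0.05] j [-0.28  0.51  0.16  1.22 -0.   -0.06]
turn [-0.001 -0.    -0.002] deg 0.1 shift [ 0.0343 -0.001   0.0011] |shift| 0.034
[[174 174 174 174 174 173 175 175 176 176 175 175 176 178]
 [173 174 173 169 164 163 163 165 167 168 171 174 177 178]
 [173 173 168 157 142 134 134 135 136 145 155 169 175 176]
 [173 172 164 141 118 106 105 106 107 114 134 158 172 176]
 [174 172 160 131 107 102 102 101 100 104 126 155 171 175]
 [178 176 163 141 129 129 131 129 126 130 144 165 177 178]
 [182 182 176 171 169 170 169 170 169 169 173 179 183 183]
 [182 182 182 181 182 181 181 183 182 183 182 183 184 185]]
[219.6036036  333.66666667] [ 0.39928484 -0.3410221   0.055     ]
```

View pics/side_d.png

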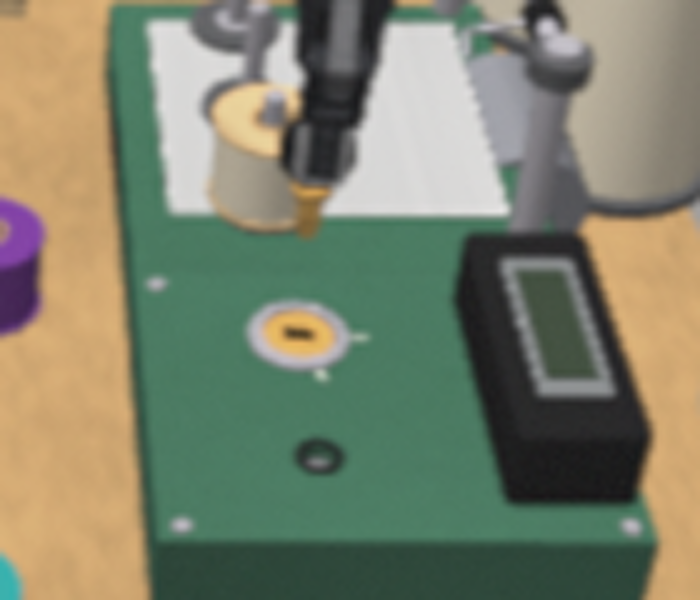

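```bash
python3 - <<'E'
from h import *
i=np.load('side_d.npz')['im']; h=cv2.cvtColor(i,cv2.COLOR_RGB2HSV).astype(int)
m=(h[...,0]>12)&(h[...,0]<28)&(h[...,1]>130)
for v in range(205,222):
    u=np.nonzero(m[v,330:352])[0]+330; 
    if len(u): print(v,u.min(),u.max(),u.mean())
m2=np.zeros_like(m); m2[228:246,326:354]=1; g=m2&(h[...,1]>90)&(h[...,0]<28)&(h[...,2]>70)
V,U=np.nonzero(g); print('barrel',U.mean(),V.mean(),ray('side',(U.mean(),V.mean()),.062))
c=st()[0]
print('expected shoulder/tip proj from TCP:',proj('side',[[c[0],c[1],c[2]-.0226],[c[0],c[1],c[2]-.0466],[c[0],c[1],c[2]-.0366]]))
for v in range(212,218): print(v,ray('side',(341.2,v),c[2]-.0466))
E
```

```text
207 339 339 339.0
208 339 344 341.5
209 340 343 341.5
210 340 342 341.0
211 340 342 341.0
212 340 342 341.0
213 340 342 341.0
214 340 342 341.0
215 340 341 340.5
216 341 341 341.0
barrel 339.3125 236.19791666666666 [ 0.65401709 -0.10285267  0.062     ]
expected shoulder/tip proj from TCP: [[342.95819983 207.6936217 ]
 [341.81808587 216.67020638]
 [342.28881522 212.96296986]]
212 [ 0.65540264 -0.08786382  0.11768788]
213 [ 0.6547772  -0.09130322  0.11768788]
214 [ 0.65415522 -0.09472349  0.11768788]
215 [ 0.65353665 -0.09812479  0.11768788]
216 [ 0.65292148 -0.10150727  0.11768788]
217 [ 0.65230968 -0.1048711   0.11768788]
```

```bash
python3 -c "
from h import *
plan((.6557,-.103,.100),77.8)"
```

```text
turn [-0.001 -0.    -0.002] deg 0.1 shift [ 0.0643 -0.0018  0.0012] |shift| 0.064
```

>>> step_arm:
  moves:
    - [[0, 0, -0.002, 0.03, -0.0018, 0.0012, 0], [0, 0, -0.002, 0.05, -0.0018, 0.0012, 0], [0, 0, -0.002, 0.05, -0.0018, 0.0012, 0], [0, 0, -0.002, 0.054, -0.0018, 0.0012, 0], [0, 0, -0.002, 0.057, -0.0018, 0.0012, 0], [0, 0, -0.002, 0.06, -0.0018, 0.0012, 0], [0, 0, -0.002, 0.0643, -0.0018, 0.0012, 0], [0, 0, -0.002, 0.0643, -0.0018, 0.0012, 0]]

```text
clock: 7.25
tcp_pos: [0.6555, -0.103, 0.0997]
orientation: [0.55, -0.444, 0.551, 0.444]
wrist_force: [-0.3, 0.1, -0.2]
finger_gap: 0.0078
```

```bash
python3 look.py e "{'side':((280,170,420,290),5)}"
```

```text
t 7.3 tcp [ 0.6556 -0.1029  0.0999] toolx [ 0. -0. -1.] jaw deg 77.74 gap 0.0077 F [-0.   0.5 -0.8] T [ 0.05 -0.    0.02] j [-0.28  0.55  0.06  1.08 -0.   -0.06]
```

View pics/side_e.png

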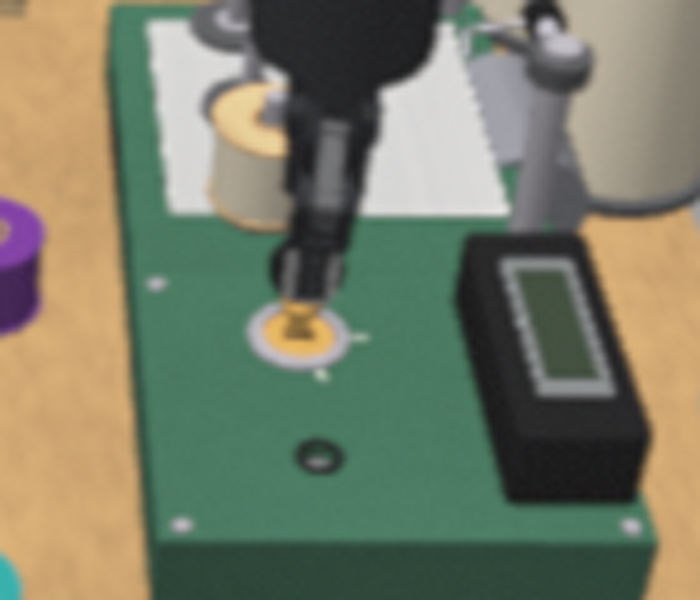

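The tip is about 9 mm into the slot at (300,328) with no force. Continuing down.

>>> step_arm:
  moves:
    - [[0, 0, 0, 0.003, 0, 0, 0], [0, 0, 0, 0.006, 0, 0, 0], [0, 0, 0, 0.009, 0, 0, 0], [0, 0, 0, 0.011, 0, 0, 0], [0, 0, 0, 0.013, 0, 0, 0], [0, 0, 0, 0.0145, 0, 0, 0], [0, 0, 0, 0.0145, 0, 0, 0]]

```text
clock: 8.0
tcp_pos: [0.6554, -0.1029, 0.085]
orientation: [0.55, -0.444, 0.551, 0.444]
wrist_force: [0.0, 0.3, -0.6]
finger_gap: 0.0078
```

```bash
python3 look.py f "{'side':((280,170,420,290),5)}"
```

```text
t 8.05 tcp [ 0.6555 -0.1029  0.0852] toolx [-0. -0. -1.] jaw deg 77.73 gap 0.0078 F [ 0.5  0.1 -1.7] T [-0.    0.02 -0.  ] j [-0.28  0.56  0.04  1.05 -0.   -0.06]
```

>>> step_arm:
  moves:
    - [[0, 0, 0, 0.001, 0, 0, 0], [0, 0, 0, 0.002, 0, 0, 0], [0, 0, 0, 0.0025, 0, 0, 0], [0, 0, 0, 0.0025, 0, 0, 0]]

```text
clock: 8.45
tcp_pos: [0.6559, -0.103, 0.0846]
orientation: [0.551, -0.444, 0.55, 0.443]
wrist_force: [-3.6, 0.9, 7.4]
finger_gap: 0.0078
```

```bash
python3 look.py g "{'side':((280,170,420,290),5)}"
```

```text
t 8.5 tcp [ 0.6558 -0.1031  0.0846] toolx [ 0.001 -0.001 -1.   ] jaw deg 77.73 gap 0.0079 F [-2.8  0.5  8.4] T [0.11 0.62 0.  ] j [-0.28  0.56  0.04  1.04 -0.   -0.06]
```

View pics/side_g.png

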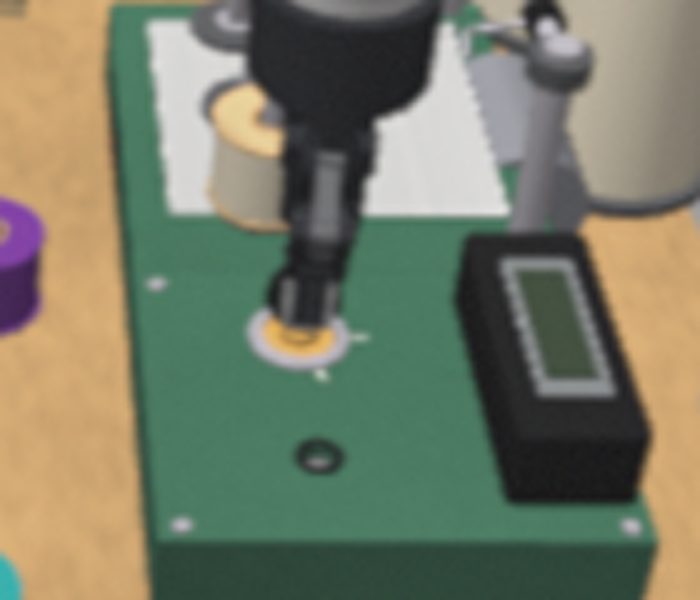

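The key is home: it stopped at TCP z = 0.0846, as expected, with about 8 N of contact, and the collar lies on the barrel. Turning clockwise.

>>> step_arm:
  moves:
    - [[0.12, 0, 0, 0, 0, 0, 0], [0.24, 0, 0, 0, 0, 0, 0], [0.36, 0, 0, 0, 0, 0, 0], [0.48, 0, 0, 0, 0, 0, 0], [0.6, 0, 0, 0, 0, 0, 0], [0.72, 0, 0, 0, 0, 0, 0], [0.84, 0, 0, 0, 0, 0, 0], [0.96, 0, 0, 0, 0, 0, 0], [1.05, 0, 0, 0, 0, 0, 0], [1.05, 0, 0, 0, 0, 0, 0]]

```text
clock: 9.5
tcp_pos: [0.6547, -0.1046, 0.0852]
orientation: [0.699, -0.108, 0.699, 0.106]
wrist_force: [-4.3, -4.1, 3.8]
finger_gap: 0.0077
```

```bash
python3 -c "
from h import *
show()"
```

```text
t 9.5 tcp [ 0.6547 -0.1046  0.0852] toolx [-0.001 -0.004 -1.   ] jaw deg 17.4 gap 0.0077 F [-4.3 -4.1  3.8] T [-0.89  1.06  0.04] j [-0.28  0.56  0.04  1.04 -0.    0.99]
```

Going on to the stop, in small steps, watching the torque.

>>> step_arm:
  moves:
    - [[0.06, 0, 0, 0, 0, 0, 0], [0.1, 0, 0, 0, 0, 0, 0], [0.14, 0, 0, 0, 0, 0, 0], [0.18, 0, 0, 0, 0, 0, 0], [0.18, 0, 0, 0, 0, 0, 0]]

```text
clock: 10.0
tcp_pos: [0.6542, -0.1048, 0.0853]
orientation: [0.705, -0.045, 0.706, 0.042]
wrist_force: [-2.7, -1.5, 1.1]
finger_gap: 0.008
```

```bash
python3 -c "
from h import *
show()"
```

```text
t 10.0 tcp [ 0.6542 -0.1048  0.0853] toolx [-0.001 -0.004 -1.   ] jaw deg 7.07 gap 0.008 F [-2.7 -1.5  1.1] T [-0.25  0.52  0.03] j [-0.28  0.56  0.04  1.05 -0.    1.17]
```

>>> step_arm:
  moves:
    - [[0.05, 0, 0, 0, 0, 0, 0], [0.1, 0, 0, 0, 0, 0, 0], [0.15, 0, 0, 0, 0, 0, 0], [0.15, 0, 0, 0, 0, 0, 0]]

```text
clock: 10.4
tcp_pos: [0.6539, -0.1049, 0.0853]
orientation: [0.706, 0.008, 0.708, -0.011]
wrist_force: [-1.4, -0.5, 0.5]
finger_gap: 0.008
```

```bash
python3 -c "
from h import *
show()"
```

```text
t 10.4 tcp [ 0.6539 -0.1049  0.0853] toolx [-0.002 -0.005 -1.   ] jaw deg -1.49 gap 0.008 F [-1.4 -0.5  0.5] T [-0.15  0.39  0.06] j [-0.28  0.56  0.04  1.05 -0.    1.32]
```

>>> step_arm:
  moves:
    - [[0.05, 0, 0, 0, 0, 0, 0], [0.1, 0, 0, 0, 0, 0, 0], [0.1, 0, 0, 0, 0, 0, 0]]

```text
clock: 10.7
tcp_pos: [0.6537, -0.1048, 0.0853]
orientation: [0.705, 0.042, 0.706, -0.046]
wrist_force: [-2.1, -0.0, 0.5]
finger_gap: 0.0077
```

```bash
python3 -c "
from h import *
show()"
```

```text
t 10.7 tcp [ 0.6537 -0.1048  0.0853] toolx [-0.002 -0.005 -1.   ] jaw deg -7.11 gap 0.0077 F [-2.1 -0.   0.5] T [-0.02  0.42  0.11] j [-0.28  0.56  0.04  1.05 -0.01  1.42]
```

>>> step_arm:
  moves:
    - [[0.06, 0, 0, 0, 0, 0, 0], [0.12, 0, 0, 0, 0, 0, 0], [0.12, 0, 0, 0, 0, 0, 0]]

```text
clock: 11.0
tcp_pos: [0.6534, -0.1044, 0.0853]
orientation: [0.701, 0.084, 0.703, -0.087]
wrist_force: [-2.9, 0.2, 0.9]
finger_gap: 0.0079
```

```bash
python3 look.py hh "{'side':((280,170,420,290),5),'top':((270,130,350,210),7)}"
```

```text
t 11.1 tcp [ 0.6534 -0.1045  0.0853] toolx [-0.003 -0.004 -1.   ] jaw deg -13.81 gap 0.0076 F [-2.4  1.4  2.2] T [0.27 0.61 0.35] j [-0.28  0.56  0.03  1.05 -0.    1.53]
```

View pics/side_hh.png

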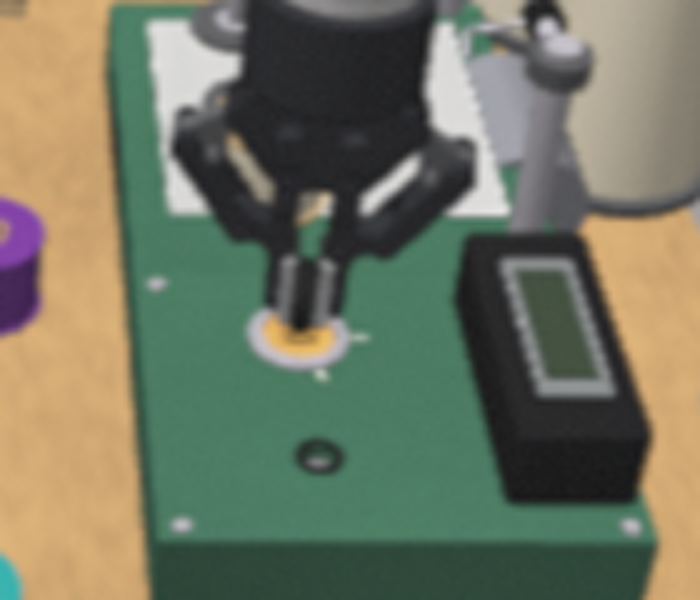

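Torque rose steeply to 0.35 N m against 0.06 N m of friction, so the barrel is at its stop. Releasing and rising.

>>> step_arm:
  moves:
    - [[0, 0, 0, 0, 0, 0, 0.35], [0, 0, 0, 0, 0, 0, 0.35], [0, 0, 0, 0, 0, 0, 0.35], [0, 0, 0, 0, 0, 0, 0.35], [0, 0, 0, -0.03, 0, 0, 0.35], [0, 0, 0, -0.06, 0, 0, 0.35], [0, 0, 0, -0.1, 0, 0, 0.35], [0, 0, 0, -0.14, 0, 0, 0.35], [0, 0, 0, -0.14, 0, 0, 0.35]]

```text
clock: 12.0
tcp_pos: [0.6568, -0.1048, 0.2326]
orientation: [0.705, 0.083, 0.699, -0.087]
wrist_force: [0.5, -0.2, 0.5]
finger_gap: 0.0299
```

```bash
python3 look.py i "{'side':((280,170,420,290),5)}"
```

```text
t 12.05 tcp [ 0.6559 -0.1045  0.2294] toolx [ 0.005 -0.006 -1.   ] jaw deg -13.8 gap 0.0302 F [-0.  -0.1 -0.5] T [-0.03  0.04 -0.05] j [-0.28  0.49  0.28  1.35 -0.    1.54]
```

View pics/side_i.png

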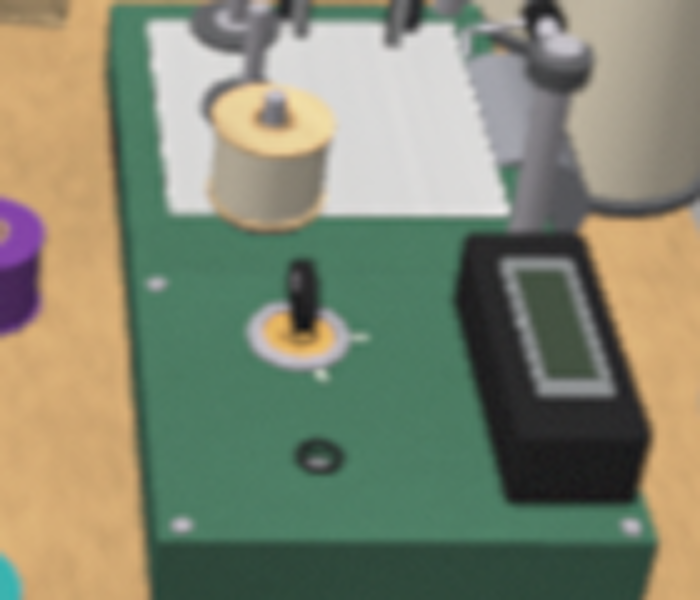

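The key stands in the barrel with its bow edge-on to the camera (303,300), so it has turned. Now the bobbin, at (270,150) in the crop. It is the only cream one and the only one on a spindle.

```bash
python3 -c "
from h import *
plan((.6552,-.0082,.18),-3.5)"
```

```text
turn [-0.18   0.005  0.005] deg 10.3 shift [ 0.0488  0.0936 -0.0239] |shift| 0.108
```

>>> step_arm:
  moves:
    - [[-0.18, 0.005, 0.005, 0, 0.0936, -0.0239, 1], [-0.18, 0.005, 0.005, 0, 0.0936, -0.0239, 1], [-0.18, 0.005, 0.005, 0.0488, 0.0936, -0.0239, 1], [-0.18, 0.005, 0.005, 0.0488, 0.0936, -0.0239, 1], [-0.18, 0.005, 0.005, 0.0488, 0.0936, -0.0239, 1], [-0.18, 0.005, 0.005, 0.0488, 0.0936, -0.0239, 1]]

```text
clock: 12.65
tcp_pos: [0.6562, -0.0092, 0.1814]
orientation: [0.708, 0.022, 0.706, -0.022]
wrist_force: [-0.2, -0.2, 0.4]
finger_gap: 0.0855
```

```bash
python3 look.py j "{'side':((260,140,400,260),5),'top':((250,110,350,210),6)}"; python3 -c "
from h import *
plan((.6552,-.0082,.080),-3.5)"
```

```text
t 12.75 tcp [ 0.6567 -0.0094  0.1821] toolx [ 0.004 -0.001 -1.   ] jaw deg -3.58 gap 0.0852 F [ 0.1 -0.9  0.5] T [-0.03 -0.04 -0.05] j [-0.14  0.49  0.16  1.24 -0.    1.5 ]
turn [-0.001  0.004  0.001] deg 0.2 shift [ 0.1021  0.0012 -0.002 ] |shift| 0.102
```

View pics/side_j.png

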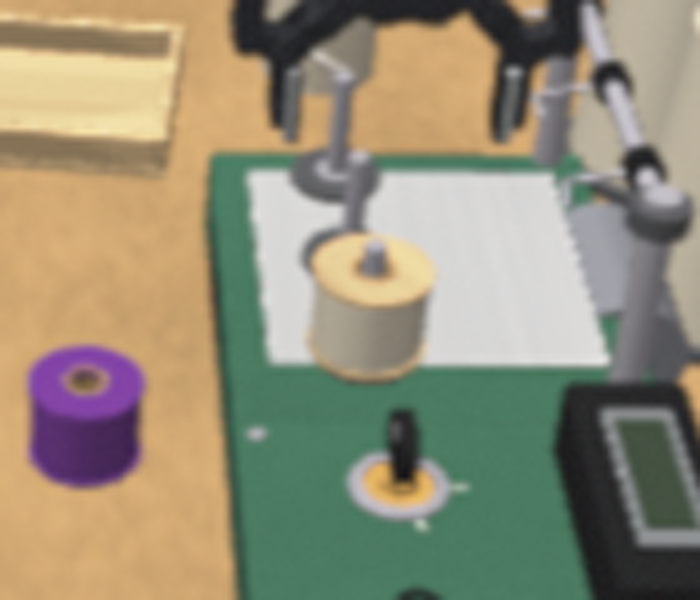

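View pics/top_j.png

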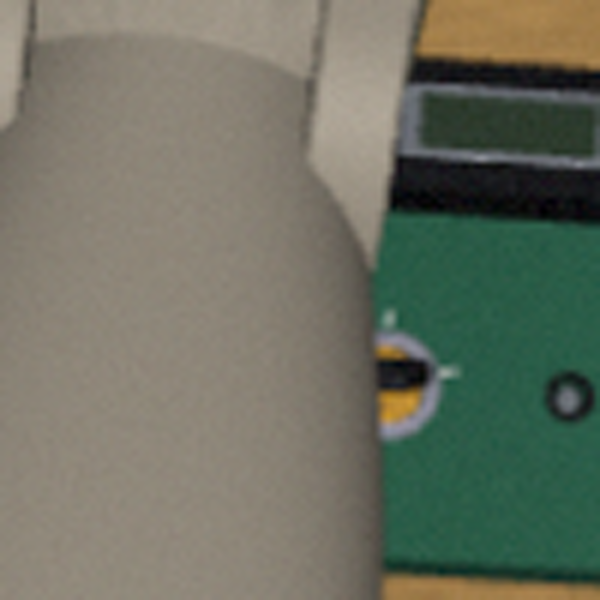

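The top view shows the bow at (400,373), aligned with the locked tick at (450,372), so it is locked. The side view shows the fingers either side of the bobbin. Descending to grip it.

>>> step_arm:
  moves:
    - [[0, 0.004, 0, 0.04, 0.0012, -0.002, 1], [0, 0.004, 0, 0.07, 0.0012, -0.002, 1], [0, 0.004, 0, 0.09, 0.0012, -0.002, 1], [0, 0.004, 0, 0.102, 0.0012, -0.002, 1], [0, 0.004, 0, 0.102, 0.0012, -0.002, 1], [0, 0.004, 0, 0.102, 0.0012, -0.002, 0], [0, 0.004, 0, 0.102, 0.0012, -0.002, 0], [0, 0.004, 0, 0.102, 0.0012, -0.002, 0], [0, 0.004, 0, 0.102, 0.0012, -0.002, 0], [0, 0.004, 0, 0.102, 0.0012, -0.002, 0]]
  force: 40

```text
clock: 13.75
tcp_pos: [0.6567, -0.0084, 0.0824]
orientation: [0.708, 0.022, 0.705, -0.023]
wrist_force: [-0.3, 0.1, 6.8]
finger_gap: 0.0552
```

```bash
python3 look.py k "{'side':((260,140,400,260),5)}"
```

```text
t 13.8 tcp [ 0.6567 -0.0085  0.0824] toolx [ 0.004 -0.001 -1.   ] jaw deg -3.58 gap 0.0549 F [0.1 0.2 6.1] T [-0.07  0.14 -0.04] j [-0.13  0.55  0.01  1.03 -0.    1.5 ]
```

View pics/side_k.png

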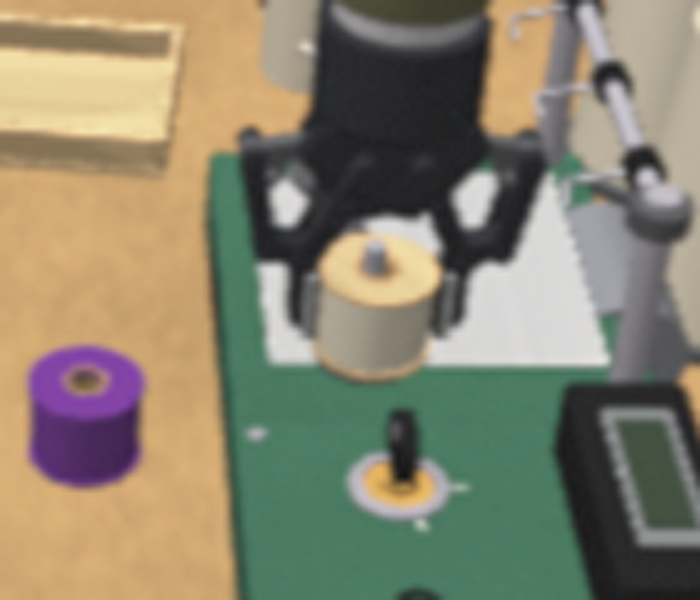

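>>> step_arm:
  moves:
    - [[0, 0, 0, -0.015, 0, 0, 0], [0, 0, 0, -0.035, 0, 0, 0], [0, 0, 0, -0.06, 0, 0, 0], [0, 0, 0, -0.085, 0, 0, 0], [0, 0, 0, -0.11, 0, 0, 0], [0, 0, 0, -0.11, 0, 0, 0]]

```text
clock: 14.4
tcp_pos: [0.6584, -0.0085, 0.197]
orientation: [0.711, 0.021, 0.703, -0.023]
wrist_force: [0.8, 0.8, -0.8]
finger_gap: 0.0548
```

```bash
cat > tray.py <<'E'
from h import *
import sys
im,d=env.read_camera('top'); W=world_map('top',d); o=env.silhouettes('top','tray')
for q in o[:2]:
    m=q['mask']; P=W[m]; P=P[(P[:,2]<.06)&(P[:,2]>-.01)]
    r=cv2.minAreaRect((P[:,:2]*1000).astype(np.float32)); print('top',q['confidence'],q['uv'],m.sum(),np.round(r[0],1),np.round(r[1],1),round(r[2],1))
    print(ray('top',q['uv'],.014))
im,d=env.read_camera('side'); save('side_tr.png',im,sc=1.4); W=world_map('side',d)
for q in env.silhouettes('side','tray')[:2]:
    m=q['mask']; P=W[m]; P=P[(P[:,2]<.06)&(P[:,2]>-.01)]
    r=cv2.minAreaRect((P[:,:2]*1000).astype(np.float32)); print('side',q['confidence'],q['uv'],m.sum(),np.round(r[0],1),np.round(r[1],1),round(r[2],1))
show()
E
python3 tray.py
```

```text
top 0.82 [144.1, 249.1] 4801 [489.3 321.4] [139.  223.2] 79.3
[0.47705028 0.31567975 0.014     ]
side 0.7 [258.6, 156.0] 2304 [491.7 336.1] [181.2 225.8] 79.2
t 14.6 tcp [ 0.6555 -0.0081  0.191 ] toolx [ 0.002 -0.001 -1.   ] jaw deg -3.57 gap 0.0553 F [ 0.4  0.9 -1.5] T [ 0.01 -0.05 -0.06] j [-0.13  0.49  0.18  1.26 -0.    1.5 ]
```

View pics/side_tr.png

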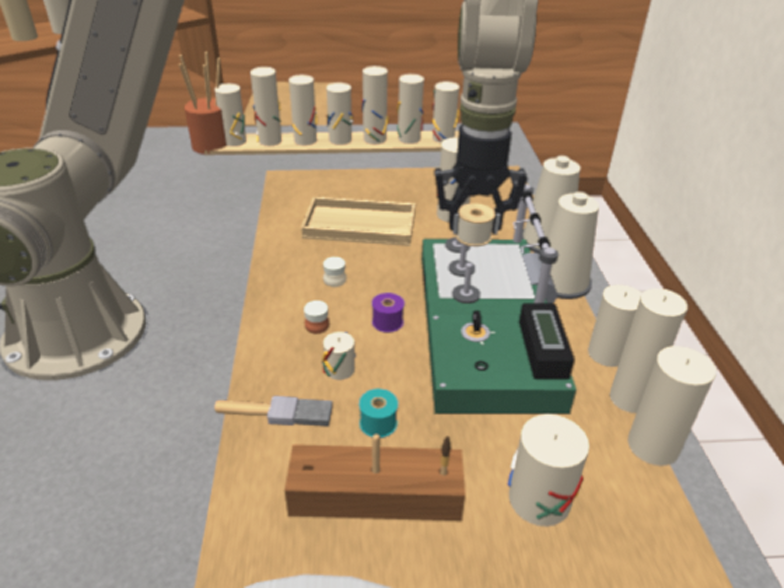

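The bobbin hangs clear of its spindle at (476,225), and seat 1 is empty. The tray now reads (359,219) against (348,217) earlier, so it has been knocked a little. I use the new reading.

```bash
python3 -c "
from h import *
plan((.482,.318,.15),-10.7)"
```

```text
turn [0.124 0.002 0.001] deg 7.1 shift [ 0.0403  0.3147 -0.1936] |shift| 0.372
```

>>> step_arm:
  moves:
    - [[0.124, 0, 0, 0, 0.12, -0.074, 0], [0.124, 0, 0, 0, 0.12, -0.074, 0], [0.124, 0, 0, 0, 0.12, -0.074, 0], [0.124, 0, 0, 0.0403, 0.3147, -0.1936, 0], [0.124, 0, 0, 0.0403, 0.3147, -0.1936, 0], [0.124, 0, 0, 0.0403, 0.3147, -0.1936, 0], [0.124, 0, 0, 0.0403, 0.3147, -0.1936, 0], [0.124, 0, 0, 0.0403, 0.3147, -0.1936, 0], [0.124, 0, 0, 0.0403, 0.3147, -0.1936, 0], [0.124, 0, 0, 0.0403, 0.3147, -0.1936, 0]]

```text
clock: 15.6
tcp_pos: [0.4807, 0.3181, 0.1485]
orientation: [0.704, 0.064, 0.704, -0.066]
wrist_force: [0.2, 0.3, -0.9]
finger_gap: 0.0551
```

```bash
python3 look.py l "{'side':((180,80,400,240),3.5),'top':((80,150,240,310),3.7)}"; python3 -c "
from h import *
plan((.482,.318,.0235),-10.7)"
```

```text
t 15.7 tcp [0.4821 0.3172 0.1494] toolx [ 0.001 -0.002 -1.   ] jaw deg -10.72 gap 0.0553 F [ 0.7  0.9 -1.6] T [ 0.04 -0.    0.03] j [ 0.44  0.36 -0.12  1.09 -0.    2.2 ]
turn [-0.     0.001  0.002] deg 0.1 shift [ 0.1259  0.001  -0.0005] |shift| 0.126
```

View pics/side_l.png

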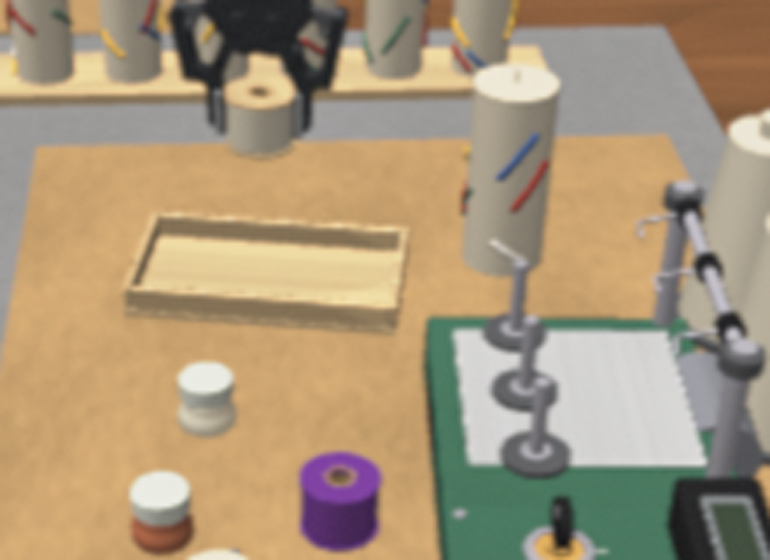

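View pics/top_l.png

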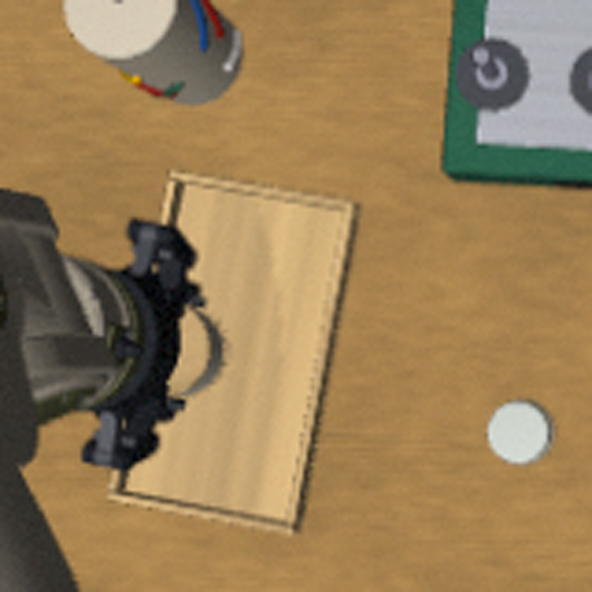

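```bash
python3 - <<'E'
from h import *
c=[ray('top',((a+.5)/3.7-.5+80,(b+.5)/3.7-.5+150),.028)[:2] for a,b in((173,177),(355,205),(297,528),(112,496))]
print(np.round(c,4),np.mean(c,0))
c=[ray('side',((a+.5)/3.5-.5+180,(b+.5)/3.5-.5+80),.028)[:2] for a,b in((156,215),(408,230),(398,304),(128,290))]
print(np.round(c,4),np.mean(c,0))
E
```

```text
[[0.6043 0.3593]
 [0.5848 0.2356]
 [0.3715 0.2719]
 [0.3917 0.3967]] [0.48809321 0.31588   ]
[[0.3906 0.3914]
 [0.6075 0.3555]
 [0.5874 0.238 ]
 [0.3705 0.2696]] [0.48901368 0.31363175]
```

Both cameras give the tray centre near (0.488, 0.315). The bobbin hangs over it at (260,110) in the side crop, about 6 mm from centre, which is well inside. Lowering.

>>> step_arm:
  moves:
    - [[0, 0.001, 0.002, 0.04, 0.003, 0.006, 0], [0, 0.001, 0.002, 0.075, 0.003, 0.006, 0], [0, 0.001, 0.002, 0.1, 0.003, 0.006, 0], [0, 0.001, 0.002, 0.115, 0.003, 0.006, 0], [0, 0.001, 0.002, 0.122, 0.003, 0.006, 0], [0, 0.001, 0.002, 0.126, 0.003, 0.006, 0], [0, 0.001, 0.002, 0.127, 0.003, 0.006, 0], [0, 0.001, 0.002, 0.127, 0.003, 0.006, 0]]

```text
clock: 16.5
tcp_pos: [0.4896, 0.3188, 0.0232]
orientation: [0.705, 0.067, 0.703, -0.066]
wrist_force: [0.2, -0.5, -0.8]
finger_gap: 0.0552
```

```bash
python3 look.py m "{'side':((180,80,400,240),3.5)}"
```

```text
t 16.55 tcp [0.4896 0.3189 0.0234] toolx [ 0.002  0.001 -1.   ] jaw deg -10.74 gap 0.0551 F [ 0.5 -0.7 -0.8] T [-0.    0.01 -0.04] j [ 0.44  0.48 -0.27  0.82 -0.    2.2 ]
```

View pics/side_m.png

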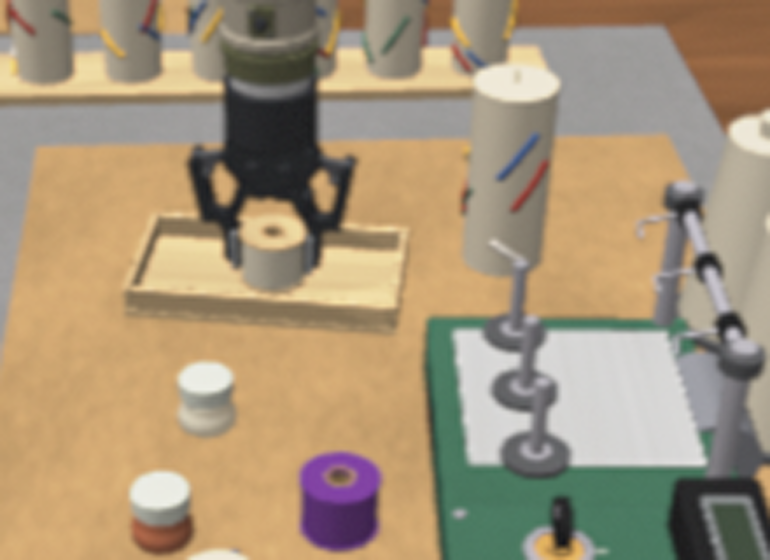

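The bobbin is inside the tray about 1 mm above the floor. Setting it down, releasing and rising.

>>> step_arm:
  moves:
    - [[0, 0, 0, 0.001, 0, 0, 0], [0, 0, 0, 0.0015, 0, 0, 0], [0, 0, 0, 0.0015, 0, 0, 0.8], [0, 0, 0, 0.0015, 0, 0, 1], [0, 0, 0, 0.0015, 0, 0, 1], [0, 0, 0, 0.0015, 0, 0, 1], [0, 0, 0, -0.02, 0, 0, 1], [0, 0, 0, -0.06, 0, 0, 1], [0, 0, 0, -0.11, 0, 0, 1], [0, 0, 0, -0.16, 0, 0, 1], [0, 0, 0, -0.16, 0, 0, 1]]

```text
clock: 17.65
tcp_pos: [0.4931, 0.3207, 0.1915]
orientation: [0.709, 0.069, 0.699, -0.063]
wrist_force: [0.9, -0.1, 0.3]
finger_gap: 0.0853
```

```bash
python3 look.py n "{'side':((180,80,400,240),3.5)}"; python3 -c "
from h import *
plan((.46,-.05,.20),84.6)"
```

```text
t 17.7 tcp [0.4918 0.32   0.1879] toolx [ 0.01   0.005 -1.   ] jaw deg -10.73 gap 0.0857 F [ 0.1  0.7 -0.9] T [-0.   -0.    0.06] j [ 0.44  0.35 -0.04  1.17  0.    2.2 ]
turn [ 1.478  0.002 -0.012] deg 84.7 shift [-0.0142 -0.3694  0.0378] |shift| 0.372
```

View pics/side_n.png

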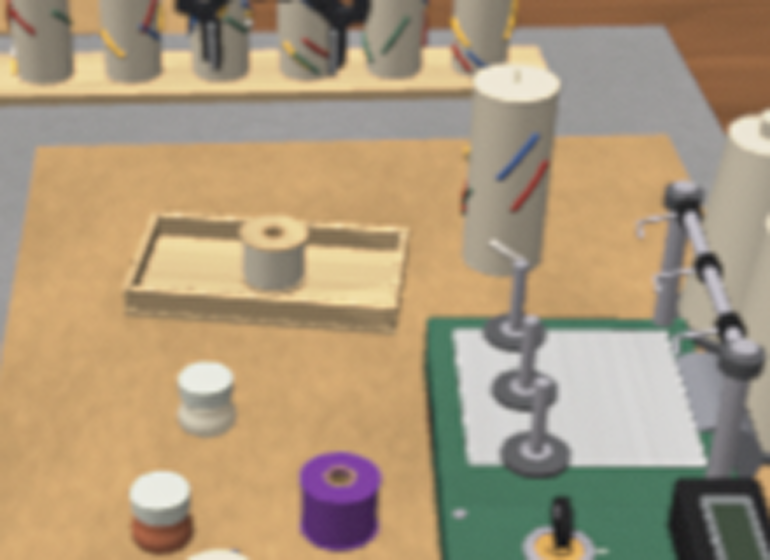

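The bobbin stands upright in the tray at (273,253). Going for the stylus, with the wrist turned the other way round to keep joint 6 within range.

>>> step_arm:
  moves:
    - [[-0.14, 0, 0, -0.0142, -0.05, 0.005, 0.5], [-0.28, 0, 0, -0.0142, -0.1, 0.01, 0.5], [-0.42, 0, 0, -0.0142, -0.15, 0.015, 0.5], [-0.56, 0, 0, -0.0142, -0.19, 0.019, 0.5], [-0.7, 0, 0, -0.0142, -0.23, 0.023, 0.5], [-0.84, 0, 0, -0.0142, -0.27, 0.027, 0.5], [-0.98, 0, 0, -0.0142, -0.31, 0.031, 0.5], [-1.12, 0, 0, -0.0142, -0.34, 0.034, 0.5], [-1.26, 0, 0, -0.0142, -0.3694, 0.0378, 0.5], [-1.4, 0, 0, -0.0142, -0.3694, 0.0378, 0.5], [-1.54, 0, 0, -0.0142, -0.3694, 0.0378, 0.5], [-1.664, 0, 0, -0.0142, -0.3694, 0.0378, 0.5]]

```text
clock: 18.9
tcp_pos: [0.459, -0.0503, 0.1985]
orientation: [0.525, -0.477, 0.519, 0.477]
wrist_force: [-0.2, 1.3, 1.3]
finger_gap: 0.0428
```

```bash
python3 -c "
from h import *
show();plan((.4842,-.3485,.17),84.6)"
```

```text
t 18.9 tcp [ 0.459  -0.0503  0.1985] toolx [ 0.007  0.005 -1.   ] jaw deg 84.86 gap 0.0428 F [-0.2  1.3  1.3] T [ 0.01 -0.03  0.03] j [-0.29  0.11 -0.32  1.13  0.01 -0.2 ]
turn [0.004 0.006 0.007] deg 0.6 shift [ 0.027  -0.0517 -0.2949] |shift| 0.301
```

>>> step_arm:
  moves:
    - [[0.004, 0.006, 0.007, 0.027, -0.0517, -0.2949, 0.5], [0.004, 0.006, 0.007, 0.027, -0.0517, -0.2949, 0.5], [0.004, 0.006, 0.007, 0.027, -0.0517, -0.2949, 0.5], [0.004, 0.006, 0.007, 0.027, -0.0517, -0.2949, 0.5], [0.004, 0.006, 0.007, 0.027, -0.0517, -0.2949, 0.5], [0.004, 0.006, 0.007, 0.027, -0.0517, -0.2949, 0.5], [0.004, 0.006, 0.007, 0.027, -0.0517, -0.2949, 0.5], [0.004, 0.006, 0.007, 0.027, -0.0517, -0.2949, 0.5], [0.004, 0.006, 0.007, 0.027, -0.0517, -0.2949, 0.5]]

```text
clock: 19.8
tcp_pos: [0.4836, -0.3472, 0.1689]
orientation: [0.523, -0.475, 0.523, 0.477]
wrist_force: [-0.1, -0.6, -0.1]
finger_gap: 0.0426
```

```bash
python3 look.py o "{'side':((200,250,360,390),4)}"; python3 -c "
from h import *
plan((.4842,-.3485,.092),84.6)"
```

```text
t 19.85 tcp [ 0.4839 -0.3469  0.1694] toolx [-0.001  0.002 -1.   ] jaw deg 84.69 gap 0.0427 F [0.4 0.2 0.9] T [-0.02 -0.04 -0.02] j [-0.76  0.38 -0.03  1.16  0.   -0.66]
turn [ 0.002  0.001 -0.001] deg 0.1 shift [ 0.0774 -0.0006 -0.0017] |shift| 0.077
```

View pics/side_o.png

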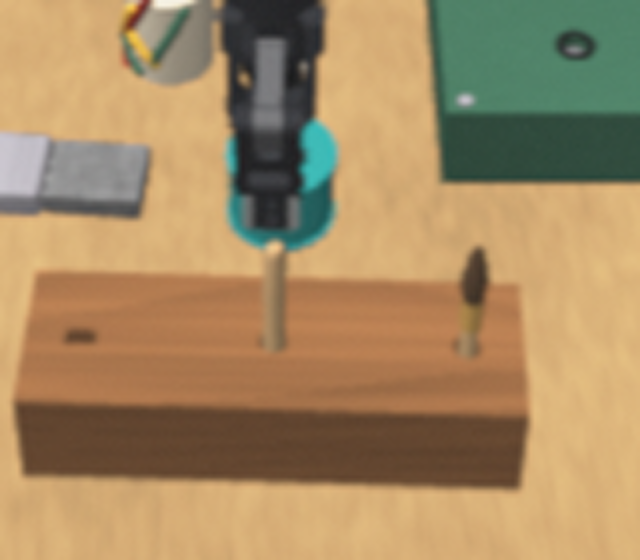

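The gripper hangs over the stylus at (273,290). Descending and gripping.

>>> step_arm:
  moves:
    - [[0.002, 0, 0, 0.04, -0.0006, -0.0017, 0.5], [0.002, 0, 0, 0.0774, -0.0006, -0.0017, 0.5], [0.002, 0, 0, 0.0774, -0.0006, -0.0017, 0.5], [0.002, 0, 0, 0.0774, -0.0006, -0.0017, 0.5], [0.002, 0, 0, 0.0774, -0.0006, -0.0017, 0], [0.002, 0, 0, 0.0774, -0.0006, -0.0017, 0], [0.002, 0, 0, 0.0774, -0.0006, -0.0017, 0], [0.002, 0, 0, 0.0774, -0.0006, -0.0017, 0], [0.002, 0, 0, 0.0774, -0.0006, -0.0017, 0], [0.002, 0, 0, 0.0774, -0.0006, -0.0017, 0]]
  force: 70

```text
clock: 20.85
tcp_pos: [0.4854, -0.3493, 0.0943]
orientation: [0.523, -0.476, 0.523, 0.475]
wrist_force: [0.8, 1.2, 6.6]
finger_gap: 0.0084
```

```bash
python3 -c "
from h import *
show()"
```

```text
t 20.85 tcp [ 0.4854 -0.3493  0.0943] toolx [ 0.002 -0.001 -1.   ] jaw deg 84.59 gap 0.0084 F [0.8 1.2 6.6] T [ 0.31 -0.08 -0.03] j [-0.76  0.44 -0.15  0.99  0.   -0.66]
```

>>> step_arm:
  moves:
    - [[0, 0, 0, -0.02, 0, 0, 0], [0, 0, 0, -0.06, 0, 0, 0], [0, 0, 0, -0.1, 0, 0, 0], [0, 0, 0, -0.1, 0, 0, 0], [0, 0, 0, -0.1, 0, 0, 0]]

```text
clock: 21.35
tcp_pos: [0.4859, -0.3501, 0.1961]
orientation: [0.524, -0.478, 0.523, 0.474]
wrist_force: [-0.8, 0.0, -0.5]
finger_gap: 0.008
```

```bash
python3 look.py p "{'side':((200,210,360,360),4)}"; python3 - <<'E'
from h import *
B=np.array([653.9,-102.7]); a=np.radians(-3.5); xw=np.array([np.cos(a),np.sin(a)]); yw=np.array([-np.sin(a),np.cos(a)])
Z=B-75*yw; print('zero by geometry',Z)
i=np.load('side_p.npz')['im']; 
for n,t in(('side',i),):
    print(t.max(2)[255:268,335:352])
plan((Z[0]/1e3,Z[1]/1e3,.17),84.6)
E
```

```text
t 21.4 tcp [ 0.4852 -0.3493  0.1945] toolx [ 0.002 -0.001 -1.   ] jaw deg 84.58 gap 0.0087 F [-0.4  1.1 -1.4] T [ 0.04  0.03 -0.01] j [-0.76  0.37  0.01  1.21  0.   -0.66]
zero by geometry [ 649.32135953 -177.56010988]
[[129 130 130 130 130 129 129 129 130 130 130 129 129 130 130 130 130]
 [129 129 129 130 130 131 129 127 126 126 128 130 130 130 131 131 131]
 [130 128 130 130 129 123 114 105 100 107 115 123 127 129 130 131 130]
 [130 130 130 128 113  90  71  64  64  68  76  94 113 125 129 130 130]
 [130 130 130 119  92  62  53  62  69  67  60  63  82 109 124 131 131]
 [130 130 128 110  76  57  62  71  79  80  77  68  61  88 116 129 130]
 [131 131 127 110  76  56  74  93 103 102  94  77  60  79 112 129 132]
 [130 131 129 114  85  63  87 120 132 126 106  77  60  86 117 131 131]
 [130 131 131 126 111  84  72  83  93  89  73  61  73 104 126 132 131]
 [131 131 132 131 128 116  97  83  78  75  76  83 105 122 131 133 132]
 [131 133 133 132 133 131 126 121 121 120 121 123 127 131 132 132 131]
 [131 132 132 133 133 133 132 132 132 132 131 132 131 132 132 131 131]
 [132 132 132 132 133 132 132 132 131 130 132 131 130 131 131 131 131]]
turn [-0.    -0.001  0.003] deg 0.2 shift [ 0.0247 -0.1471  0.1865] |shift| 0.239
```

View pics/side_p.png

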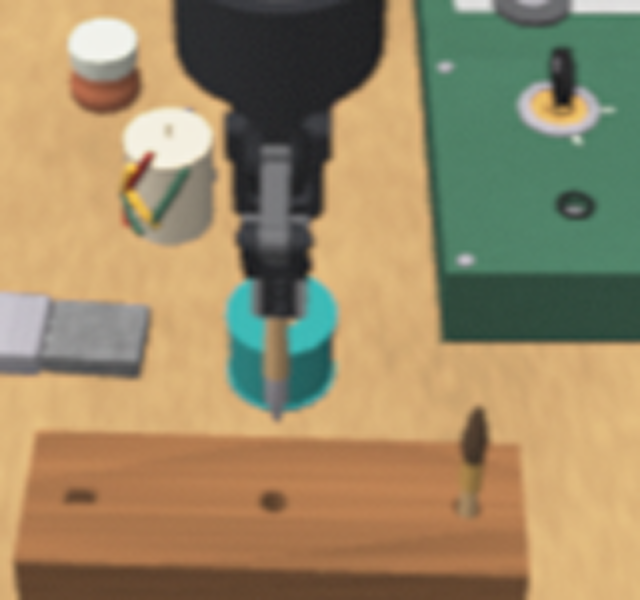

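```bash
python3 - <<'E'
from h import *
print(ray('side',(343.2,261),.060), ray('side',(269.1-.4,210+(498)/4-.4),.055))
print('tip', ray('side',(200+277.5/4-.4,210+415/4-.4),.1945-.0843), proj('side',[[.4852,-.3493,.1945-.0843]]))
plan((.6492,-.1778,.17),84.6)
E
```

```text
[ 0.64886254 -0.178175    0.06      ] [ 0.48531154 -0.34724817  0.055     ]
tip [ 0.4856804  -0.34676092  0.1102    ] [[268.77417627 314.55769992]]
turn [-0.    -0.001  0.003] deg 0.2 shift [ 0.0247 -0.147   0.1863] |shift| 0.239
```

The stylus is in hand with its tip at (277,415). Moving over the zero button.

>>> step_arm:
  moves:
    - [[0, 0, 0.003, 0.0247, -0.147, 0.1863, 0], [0, 0, 0.003, 0.0247, -0.147, 0.1863, 0], [0, 0, 0.003, 0.0247, -0.147, 0.1863, 0], [0, 0, 0.003, 0.0247, -0.147, 0.1863, 0], [0, 0, 0.003, 0.0247, -0.147, 0.1863, 0], [0, 0, 0.003, 0.0247, -0.147, 0.1863, 0], [0, 0, 0.003, 0.0247, -0.147, 0.1863, 0], [0, 0, 0.003, 0.0247, -0.147, 0.1863, 0]]

```text
clock: 22.2
tcp_pos: [0.6481, -0.1782, 0.1689]
orientation: [0.522, -0.475, 0.524, 0.476]
wrist_force: [-0.7, 0.3, -0.3]
finger_gap: 0.0082
```

```bash
python3 look.py q "{'side':((280,200,400,300),6)}"; python3 -c "
from h import *
plan((.6490,-.1778,.142),84.6)"
```

```text
t 22.25 tcp [ 0.6481 -0.1787  0.1694] toolx [-0.002 -0.001 -1.   ] jaw deg 84.49 gap 0.0081 F [-0.  -0.3  0.4] T [-0.03  0.01 -0.03] j [-0.39  0.53  0.2   1.24 -0.   -0.29]
turn [-0.002 -0.001 -0.002] deg 0.2 shift [ 0.0274 -0.0008  0.001 ] |shift| 0.027
```

View pics/side_q.png

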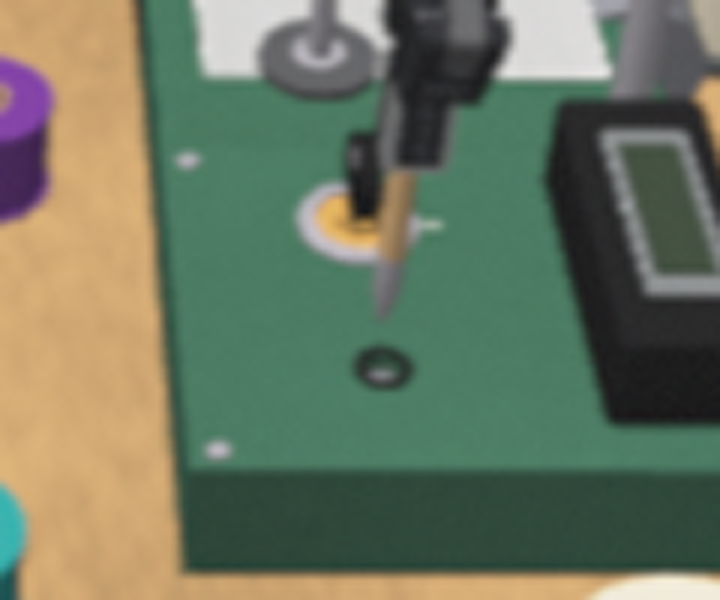

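The tip at (383,315) stands over the bore at (384,368). Lowering to just above the button, then pressing.

>>> step_arm:
  moves:
    - [[0, 0, -0.002, 0.015, -0.0008, 0.001, 0], [0, 0, -0.002, 0.024, -0.0008, 0.001, 0], [0, 0, -0.002, 0.0274, -0.0008, 0.001, 0], [0, 0, -0.002, 0.0295, -0.0008, 0.001, 0], [0, 0, -0.002, 0.0295, -0.0008, 0.001, 0]]

```text
clock: 22.75
tcp_pos: [0.6487, -0.1782, 0.14]
orientation: [0.523, -0.475, 0.524, 0.475]
wrist_force: [0.6, 0.8, -0.5]
finger_gap: 0.0085
```

```bash
python3 look.py r "{'side':((280,200,400,300),6)}"
```

```text
t 22.8 tcp [ 0.649  -0.1781  0.1403] toolx [ 0.    -0.001 -1.   ] jaw deg 84.47 gap 0.0084 F [ 0.1 -0.5 -0.2] T [0.01 0.04 0.01] j [-0.39  0.54  0.15  1.17 -0.   -0.29]
```

View pics/side_r.png

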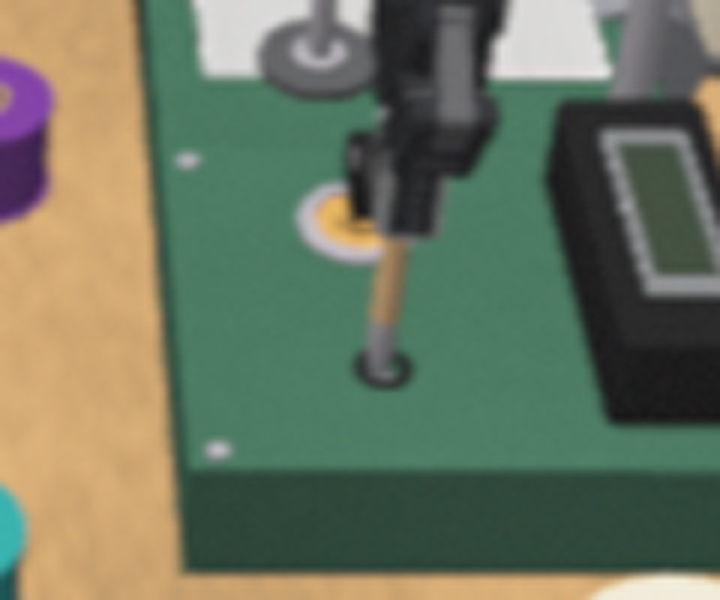

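The tip is in the bore. Pressing.

>>> step_arm:
  moves:
    - [[0, 0, 0, 0.002, 0, 0, 0], [0, 0, 0, 0.004, 0, 0, 0], [0, 0, 0, 0.006, 0, 0, 0], [0, 0, 0, 0.008, 0, 0, 0], [0, 0, 0, 0.008, 0, 0, 0], [0, 0, 0, 0.008, 0, 0, 0]]

```text
clock: 23.4
tcp_pos: [0.6499, -0.1784, 0.1349]
orientation: [0.524, -0.477, 0.523, 0.474]
wrist_force: [-2.5, 0.3, 11.6]
finger_gap: 0.0078
```

```bash
python3 look.py s "{'side':((280,200,400,300),6)}"
```

```text
t 23.45 tcp [ 0.6499 -0.1784  0.1349] toolx [ 0.004 -0.002 -1.   ] jaw deg 84.48 gap 0.0079 F [-1.5  0.1 12. ] T [0.22 0.67 0.05] j [-0.39  0.55  0.14  1.16 -0.   -0.29]
```

View pics/side_s.png

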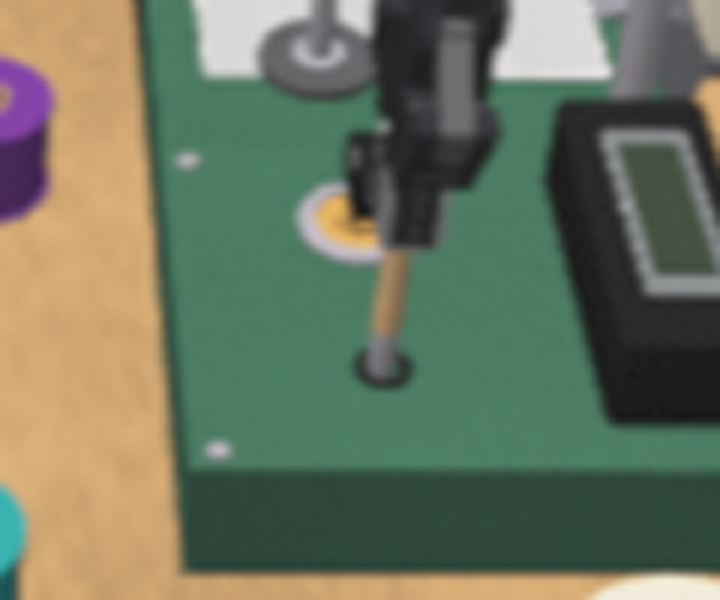

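The push met 12 N at z = 0.1349. That matches the computed bottom (0.1353) and is well above the spring's 4 N, so the button is fully in. Returning the stylus.

>>> step_arm:
  moves:
    - [[0, 0, 0, -0.01, 0, 0, 0], [0, 0, 0, -0.03, 0, 0, 0], [0, 0, 0, -0.06, 0, 0, 0], [0, 0, 0, -0.06, 0, 0, 0]]

```text
clock: 23.85
tcp_pos: [0.6518, -0.1789, 0.1997]
orientation: [0.525, -0.479, 0.522, 0.472]
wrist_force: [0.5, -0.0, 0.4]
finger_gap: 0.0078
```

```bash
python3 -c "
from h import *
show();plan((.4853,-.3493,.165),84.6)"
```

```text
t 23.85 tcp [ 0.6518 -0.1789  0.1997] toolx [ 0.011 -0.005 -1.   ] jaw deg 84.49 gap 0.0078 F [ 0.5 -0.   0.4] T [ 0.02 -0.04  0.03] j [-0.39  0.52  0.25  1.29 -0.   -0.29]
turn [-0.002 -0.004  0.011] deg 0.7 shift [ 0.0338  0.1498 -0.1854] |shift| 0.241
```

>>> step_arm:
  moves:
    - [[0, 0, 0.011, 0.0238, 0.1498, -0.1854, 0], [0, 0, 0.011, 0.0238, 0.1498, -0.1854, 0], [0, 0, 0.011, 0.0238, 0.1498, -0.1854, 0], [0, 0, 0.011, 0.0238, 0.1498, -0.1854, 0], [0, 0, 0.011, 0.0238, 0.1498, -0.1854, 0], [0, 0, 0.011, 0.0338, 0.1498, -0.1854, 0], [0, 0, 0.011, 0.0338, 0.1498, -0.1854, 0], [0, 0, 0.011, 0.0338, 0.1498, -0.1854, 0]]

```text
clock: 24.65
tcp_pos: [0.4855, -0.3485, 0.1645]
orientation: [0.522, -0.476, 0.524, 0.475]
wrist_force: [-0.3, -0.4, -0.1]
finger_gap: 0.0083
```

```bash
python3 look.py t "{'side':((200,210,360,360),4)}"; python3 -c "
from h import *
plan((.4853,-.3493,.142),84.6)"
```

```text
t 24.7 tcp [ 0.486  -0.3484  0.1649] toolx [-0.    -0.003 -1.   ] jaw deg 84.58 gap 0.0079 F [-0.1  0.   0.1] T [0.06 0.01 0.01] j [-0.75  0.39 -0.04  1.14 -0.   -0.66]
turn [-0.    -0.004 -0.   ] deg 0.2 shift [ 0.0229  0.0006 -0.0009] |shift| 0.023
```

View pics/side_t.png

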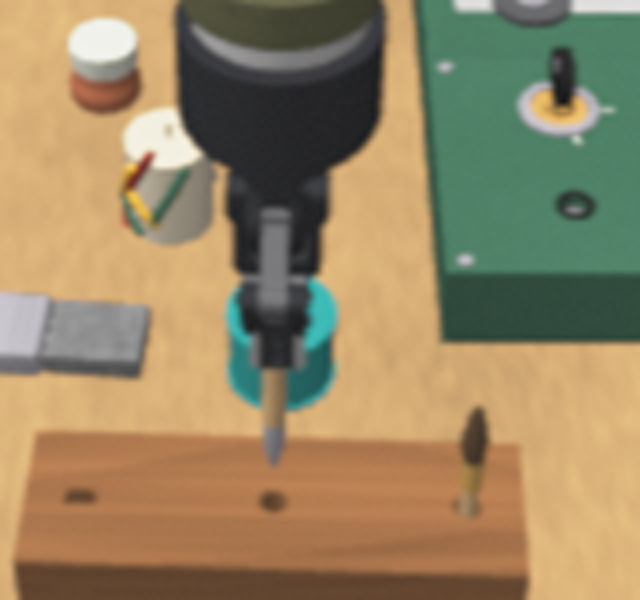

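The tip at (273,462) lines up with the hole at (273,500). Inserting.

>>> step_arm:
  moves:
    - [[0, -0.004, 0, 0.015, 0.0006, -0.0009, 0], [0, -0.004, 0, 0.023, 0.0006, -0.0009, 0], [0, -0.004, 0, 0.023, 0.0006, -0.0009, 0], [0, -0.004, 0, 0.03, 0.0006, -0.0009, 0], [0, -0.004, 0, 0.036, 0.0006, -0.0009, 0], [0, -0.004, 0, 0.042, 0.0006, -0.0009, 0], [0, -0.004, 0, 0.042, 0.0006, -0.0009, 0]]

```text
clock: 25.4
tcp_pos: [0.4849, -0.3489, 0.1218]
orientation: [0.523, -0.475, 0.523, 0.476]
wrist_force: [0.2, 0.7, -0.7]
finger_gap: 0.0082
```

```bash
python3 -c "
from h import *
show();plan((.4853,-.3493,.0945),84.6)"
```

```text
t 25.4 tcp [ 0.4849 -0.3489  0.1218] toolx [-0.001  0.002 -1.   ] jaw deg 84.58 gap 0.0082 F [ 0.2  0.7 -0.7] T [ 0.08 -0.07  0.03] j [-0.76  0.42 -0.1   1.05  0.   -0.66]
turn [-0.     0.002 -0.001] deg 0.1 shift [ 0.0273 -0.0005 -0.0004] |shift| 0.027
```

>>> step_arm:
  moves:
    - [[0, 0.002, 0, 0.01, -0.0005, -0.0004, 0], [0, 0.002, 0, 0.018, -0.0005, -0.0004, 0], [0, 0.002, 0, 0.024, -0.0005, -0.0004, 0], [0, 0.002, 0, 0.0275, -0.0005, -0.0004, 0], [0, 0.002, 0, 0.028, -0.0005, -0.0004, 0], [0, 0.002, 0, 0.028, -0.0005, -0.0004, 0]]

```text
clock: 26.0
tcp_pos: [0.4854, -0.3493, 0.0943]
orientation: [0.523, -0.476, 0.523, 0.476]
wrist_force: [-1.6, 2.0, 4.8]
finger_gap: 0.0077
```

```bash
python3 -c "
from h import *
show()"
```

```text
t 26.0 tcp [ 0.4854 -0.3493  0.0943] toolx [-0.001 -0.    -1.   ] jaw deg 84.58 gap 0.0077 F [-1.6  2.   4.8] T [ 0.51  0.24 -0.05] j [-0.76  0.44 -0.14  0.99 -0.   -0.66]
```

>>> step_arm:
  moves:
    - [[0, 0, 0, 0, 0, 0, 0.4], [0, 0, 0, 0, 0, 0, 0.4], [0, 0, 0, 0, 0, 0, 0.4], [0, 0, 0, -0.02, 0, 0, 0.4], [0, 0, 0, -0.06, 0, 0, 0.4], [0, 0, 0, -0.11, 0, 0, 0.4], [0, 0, 0, -0.11, 0, 0, 0.4]]

```text
clock: 26.7
tcp_pos: [0.4882, -0.3519, 0.2117]
orientation: [0.523, -0.48, 0.523, 0.472]
wrist_force: [0.2, -0.4, 0.4]
finger_gap: 0.0337
```

```bash
python3 look.py u "{'side':((200,210,360,360),4)}"; python3 -c "
from h import *
plan((.6552,-.1045,.22),10)"
```

```text
t 26.75 tcp [ 0.4873 -0.3511  0.2085] toolx [ 0.005 -0.006 -1.   ] jaw deg 84.58 gap 0.0344 F [ 0.4 -0.4  0.4] T [ 0.07 -0.04 -0.  ] j [-0.76  0.37  0.04  1.24 -0.   -0.66]
turn [ 1.302e+00 -1.000e-03  8.000e-03] deg 74.6 shift [-0.0122 -0.1439  0.2613] |shift| 0.299
```

View pics/side_u.png

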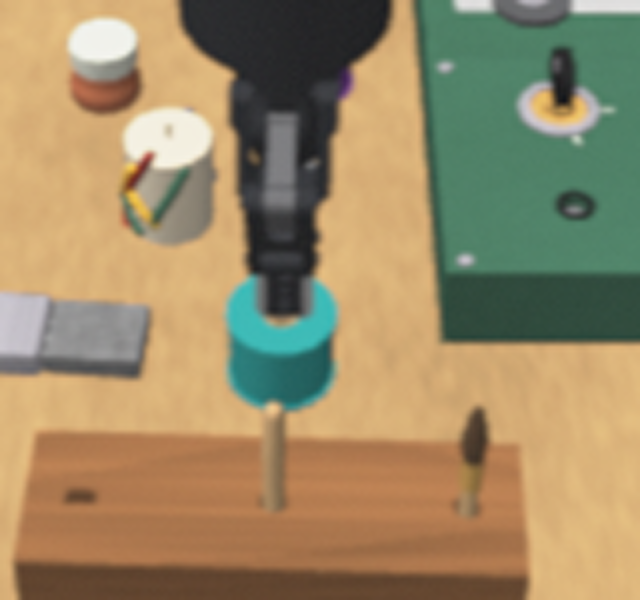

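The stylus is back in its hole at (273,455), at its original height. Next, the key's bow angle and position.

```bash
python3 look.py v "{'top':((290,150,340,200),12)}"; python3 - <<'E'
from h import *
for f,n,z in(('top_v','top',.095),('side_u','side',.095)):
    z_=np.load(f+'.npz'); im=z_['im']; W=world_map(n,z_['d'])
    m=(im.max(2)<70)&(W[...,2]>.068)&(W[...,2]<.105)&(abs(W[...,0]-.655)<.03)&(abs(W[...,1]+.103)<.03)
    P=W[m]*1000; c=P.mean(0); e,v=np.linalg.eigh(np.cov(P[:,:2].T)); print(n,m.sum(),c.round(1),e**.5,np.degrees(np.arctan2(v[1,1],v[0,1])),P.min(0).round(1),P.max(0).round(1))
E
```

```text
t 26.8 tcp [ 0.4863 -0.3501  0.2059] toolx [ 0.002 -0.003 -1.   ] jaw deg 84.57 gap 0.0343 F [-0.9  1.2 -0.6] T [ 0.02  0.02 -0.04] j [-0.76  0.37  0.04  1.23 -0.   -0.66]
top 55 [ 653.2 -100.4   96. ] [2.89893898 7.72257397] 90.00377785260243 [ 649.4 -113.8   83. ] [658.7 -87.7 104.6]
side 53 [ 652.  -110.4   90.4] [1.8347095  7.30763716] 92.19210435184526 [ 649.2 -120.    73.3] [655.7 -91.4 101.3]
```

View pics/top_v.png

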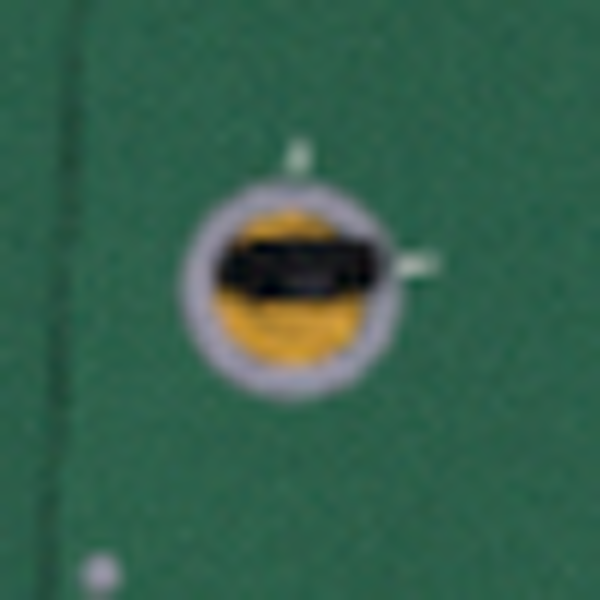

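The bow sits at about 90° in world axes, with the pivot at (290,290) in the crop. That is the locked angle of -78° plus the play, so the winder is still fully locked. Regripping with the jaws at 0°.

```bash
python3 -c "
from h import *
plan((.6537,-.1046,.17),0)"
```

```text
turn [ 1.476e+00 -1.000e-03  4.000e-03] deg 84.6 shift [ 0.0354 -0.1434  0.2603] |shift| 0.299
```

>>> step_arm:
  moves:
    - [[0.14, 0, 0, 0, -0.0275, 0.05, 0.5], [0.28, 0, 0, 0, -0.05, 0.09, 0.5], [0.42, 0, 0, 0, -0.07, 0.13, 0.5], [0.56, 0, 0, 0.01, -0.09, 0.165, 0.5], [0.7, 0, 0, 0.02, -0.11, 0.2, 0.5], [0.84, 0, 0, 0.0354, -0.1434, 0.2603, 0.5], [0.98, 0, 0, 0.0354, -0.1434, 0.2603, 0.5], [1.12, 0, 0, 0.0354, -0.1434, 0.2603, 0.5], [1.26, 0, 0, 0.0354, -0.1434, 0.2603, 0.5], [1.4, 0, 0, 0.0354, -0.1434, 0.2603, 0.5], [1.476, 0, 0, 0.0354, -0.1434, 0.2603, 0.5], [1.476, 0, 0, 0.0354, -0.1434, 0.2603, 0.5]]

```text
clock: 28.0
tcp_pos: [0.6526, -0.1043, 0.1677]
orientation: [0.706, -0.001, 0.708, -0.001]
wrist_force: [0.1, 1.0, -0.4]
finger_gap: 0.0426
```

```bash
python3 look.py w "{'side':((280,170,420,290),5)}"; python3 -c "
from h import *
plan((.6537,-.1046,.085),0)"
```

```text
t 28.05 tcp [ 0.6528 -0.1044  0.168 ] toolx [-0.001 -0.002 -1.   ] jaw deg 0.1 gap 0.0424 F [0.5 0.8 0.9] T [-0.04  0.02 -0.  ] j [-0.28  0.51  0.16  1.22 -0.    1.29]
turn [ 0.002 -0.001  0.002] deg 0.2 shift [ 0.083 -0.     0.001] |shift| 0.083
```

View pics/side_w.png

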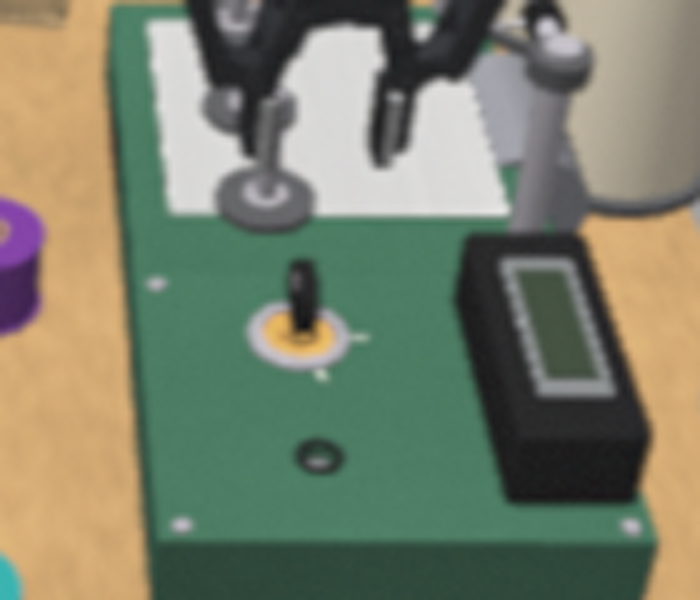

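The fingers are either side of the bow at (303,300). Descending and gripping.

>>> step_arm:
  moves:
    - [[0.002, 0, 0.002, 0.04, 0, 0.001, 0.5], [0.002, 0, 0.002, 0.07, 0, 0.001, 0.5], [0.002, 0, 0.002, 0.083, 0, 0.001, 0.5], [0.002, 0, 0.002, 0.083, 0, 0.001, 0.5], [0.002, 0, 0.002, 0.083, 0, 0.001, 0.5], [0.002, 0, 0.002, 0.083, 0, 0.001, 0], [0.002, 0, 0.002, 0.083, 0, 0.001, 0], [0.002, 0, 0.002, 0.083, 0, 0.001, 0], [0.002, 0, 0.002, 0.083, 0, 0.001, 0], [0.002, 0, 0.002, 0.083, 0, 0.001, 0]]
  force: 60

```text
clock: 29.05
tcp_pos: [0.6543, -0.1048, 0.0868]
orientation: [0.707, -0.0, 0.707, -0.0]
wrist_force: [-2.0, 0.0, 6.7]
finger_gap: 0.008
```

```bash
python3 -c "
from h import *
show()"
```

```text
t 29.05 tcp [ 0.6543 -0.1048  0.0868] toolx [ 0.001 -0.001 -1.   ] jaw deg -0.01 gap 0.008 F [-2.   0.   6.7] T [-0.04  0.43  0.05] j [-0.28  0.56  0.04  1.05 -0.    1.29]
```

>>> step_arm:
  moves:
    - [[-0.13, 0, 0, 0, 0, 0, 0], [-0.26, 0, 0, 0, 0, 0, 0], [-0.39, 0, 0, 0, 0.0003, 0, 0], [-0.52, 0, 0, 0, 0.0004, 0.0002, 0], [-0.65, 0, 0, 0, 0.0006, 0.0004, 0], [-0.78, 0, 0, 0, 0.0008, 0.0006, 0], [-0.91, 0, 0, 0, 0.001, 0.0008, 0], [-1.04, 0, 0, 0, 0.0012, 0.001, 0], [-1.17, 0, 0, 0, 0.0014, 0.0012, 0], [-1.3, 0, 0, 0, 0.0015, 0.0012, 0], [-1.43, 0, 0, 0, 0.0015, 0.0012, 0], [-1.43, 0, 0, 0, 0.0015, 0.0012, 0]]

```text
clock: 30.25
tcp_pos: [0.6557, -0.1029, 0.0872]
orientation: [0.534, -0.464, 0.533, 0.463]
wrist_force: [-0.5, 1.9, 1.2]
finger_gap: 0.0079
```

```bash
python3 -c "
from h import *
show()"
```

```text
t 30.25 tcp [ 0.6557 -0.1029  0.0872] toolx [ 0.002 -0.    -1.   ] jaw deg 81.97 gap 0.0079 F [-0.5  1.9  1.2] T [ 0.36 -0.06 -0.02] j [-0.28  0.56  0.04  1.05  0.   -0.14]
```

>>> step_arm:
  moves:
    - [[-0.06, 0, 0, 0, 0, 0, 0], [-0.12, 0, 0, 0, 0, 0, 0], [-0.18, 0, 0, 0, 0, 0, 0], [-0.24, 0, 0, 0, 0, 0, 0], [-0.3, 0, 0, 0, 0, 0, 0], [-0.3, 0, 0, 0, 0, 0, 0]]

```text
clock: 30.85
tcp_pos: [0.6556, -0.1023, 0.0872]
orientation: [-0.46, 0.538, -0.459, -0.537]
wrist_force: [-0.7, 2.2, 0.3]
finger_gap: 0.008
```

```bash
python3 -c "
from h import *
show()"
```

```text
t 30.85 tcp [ 0.6556 -0.1023  0.0872] toolx [ 0.002  0.001 -1.   ] jaw deg 99.02 gap 0.008 F [-0.7  2.2  0.3] T [ 0.57  0.02 -0.08] j [-0.28  0.56  0.04  1.05  0.   -0.43]
```

>>> step_arm:
  moves:
    - [[-0.06, 0, 0, 0, 0, 0, 0], [-0.12, 0, 0, 0, 0, 0, 0], [-0.12, 0, 0, 0, 0, 0, 0]]

```text
clock: 31.15
tcp_pos: [0.6554, -0.1021, 0.0872]
orientation: [-0.427, 0.564, -0.426, -0.564]
wrist_force: [-1.1, 1.7, 0.3]
finger_gap: 0.0079
```

```bash
python3 -c "
from h import *
show()"
```

```text
t 31.15 tcp [ 0.6554 -0.1021  0.0872] toolx [ 0.001  0.001 -1.   ] jaw deg 105.73 gap 0.0079 F [-1.1  1.7  0.3] T [ 0.48  0.29 -0.13] j [-0.28  0.56  0.04  1.05  0.   -0.55]
```

>>> step_arm:
  moves:
    - [[-0.06, 0, 0, 0, 0, 0, 0], [-0.13, 0, 0, 0, 0, 0, 0], [-0.13, 0, 0, 0, 0, 0, 0]]

```text
clock: 31.45
tcp_pos: [0.6554, -0.1019, 0.0872]
orientation: [-0.391, 0.59, -0.39, -0.59]
wrist_force: [-0.5, 2.4, 0.1]
finger_gap: 0.0077
```

```bash
python3 -c "
from h import *
show()"
```

```text
t 31.45 tcp [ 0.6554 -0.1019  0.0872] toolx [ 0.001  0.001 -1.   ] jaw deg 112.99 gap 0.0077 F [-0.5  2.4  0.1] T [ 0.55  0.07 -0.39] j [-0.28  0.56  0.04  1.05  0.   -0.68]
```

Torque of -0.39 N m: the barrel is back at its unlocked stop. I release, align the jaws with the key and regrip before drawing it out.

>>> step_arm:
  moves:
    - [[0, 0, 0, 0, 0, 0, 0.35], [0, 0, 0, 0, 0, 0, 0.35], [0, 0, 0, 0, 0, 0, 0.35], [0.13, 0, 0, 0, 0, 0, 0.35], [0.26, 0, 0, 0, 0, 0, 0.35], [0.36, 0, 0, 0, 0, 0, 0.35], [0.36, 0, 0, 0, 0, 0, 0], [0.36, 0, 0, 0, 0, 0, 0], [0.36, 0, 0, 0, 0, 0, 0], [0.36, 0, 0, 0, 0, 0, 0], [0.36, 0, 0, 0, 0, 0, 0]]
  force: 60

```text
clock: 32.55
tcp_pos: [0.6556, -0.1021, 0.0874]
orientation: [-0.49, 0.51, -0.489, -0.51]
wrist_force: [-0.2, -1.1, 1.6]
finger_gap: 0.0079
```

```bash
python3 -c "
from h import *
show()"
```

```text
t 32.55 tcp [ 0.6556 -0.1021  0.0874] toolx [ 0.002  0.001 -1.   ] jaw deg 92.38 gap 0.0079 F [-0.2 -1.1  1.6] T [-0.26  0.02  0.02] j [-0.28  0.56  0.04  1.05  0.   -0.32]
```

>>> step_arm:
  moves:
    - [[0, 0, 0, -0.01, 0, 0, 0], [0, 0, 0, -0.03, 0, 0, 0], [0, 0, 0, -0.06, 0, 0, 0], [0, 0, 0, -0.085, 0, 0, 0], [0, 0, 0, -0.085, 0, 0, 0]]

```text
clock: 33.05
tcp_pos: [0.6575, -0.1025, 0.1774]
orientation: [-0.491, 0.513, -0.487, -0.508]
wrist_force: [1.0, 0.1, 0.3]
finger_gap: 0.0078
```

```bash
python3 look.py x "{'side':((280,170,420,290),5)}"; python3 -c "
from h import *
plan((.4016,-.3404,.165),84.6)"
```

```text
t 33.1 tcp [ 0.6567 -0.1023  0.1751] toolx [ 0.006  0.    -1.   ] jaw deg 92.4 gap 0.0077 F [-0.1  0.6 -1.2] T [-0.01 -0.    0.02] j [-0.28  0.51  0.17  1.23  0.   -0.32]
turn [0.136 0.    0.006] deg 7.8 shift [ 0.0086  0.2649 -0.2272] |shift| 0.349
```

View pics/side_x.png

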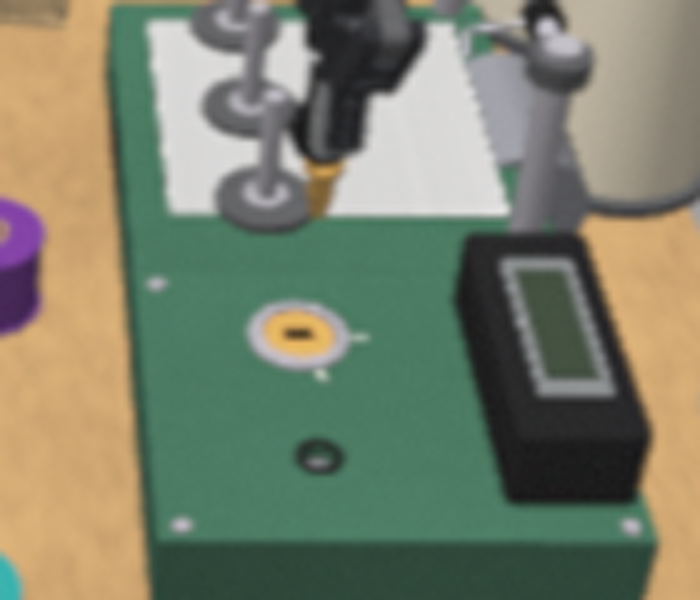

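The key is out and the slot again points along the winder's x. Carrying it to the tool block.

>>> step_arm:
  moves:
    - [[0.136, 0, 0.006, 0, 0.2649, -0.2272, 0], [0.136, 0, 0.006, 0, 0.2649, -0.2272, 0], [0.136, 0, 0.006, 0, 0.2649, -0.2272, 0], [0.136, 0, 0.006, 0, 0.2649, -0.2272, 0], [0.136, 0, 0.006, 0, 0.2649, -0.2272, 0], [0.136, 0, 0.006, 0, 0.2649, -0.2272, 0], [0.136, 0, 0.006, 0, 0.2649, -0.2272, 0], [0.136, 0, 0.006, 0.0086, 0.2649, -0.2272, 0], [0.136, 0, 0.006, 0.0086, 0.2649, -0.2272, 0], [0.136, 0, 0.006, 0.0086, 0.2649, -0.2272, 0], [0.136, 0, 0.006, 0.0086, 0.2649, -0.2272, 0]]

```text
clock: 34.2
tcp_pos: [0.4025, -0.3392, 0.1647]
orientation: [0.523, -0.476, 0.522, 0.477]
wrist_force: [0.4, 0.6, 0.3]
finger_gap: 0.0079
```

```bash
python3 look.py y "{'side':((180,230,360,390),4),'top':((290,150,340,200),12)}"; python3 - <<'E'
from h import *
plan((.4016,-.3404,.110),84.6)
i=np.load('side_y.npz')['im']; h=cv2.cvtColor(i,cv2.COLOR_RGB2HSV).astype(int)
# compare with side_c (key in hand at known pose right after drawing from block)
ic=np.load('side_c.npz')['im']; hc=cv2.cvtColor(ic,cv2.COLOR_RGB2HSV).astype(int)
for n,H,tz,tc in(('c',hc,.1782,(.4014,-.3404)),('y',h,None,None)):
    m=(H[...,0]>14)&(H[...,0]<28)&(H[...,1]>150); m[:, :200]=0; m[:,235:]=0; m[:285]=0; m[325:]=0
    for v in range(285,325):
        u=np.nonzero(m[v])[0]
        if len(u)>2: print(n,v,u.min(),u.max())
c=st()[0]; print(proj('side',[[.4014,-.3404,.1782],list(c)]))
z=np.load('top_y.npz'); V=z['im'].max(2).astype(float); pts=[];w=[]
for v in range(168,181):
    for u in range(307,321):
        P=ray('top',(u,v),.062)[:2]*1000-np.array([655.8,-101.7])
        if np.hypot(*P)<10.5: pts.append(P); w.append(max(0,170-V[v,u]))
C=np.cov(np.array(pts).T,aweights=w); e,ev=np.linalg.eigh(C); print('slot ang',np.degrees(np.arctan2(ev[1,1],ev[0,1])))
z=np.load('side_x.npz'); V=z['im'].max(2).astype(float); pts=[];w=[]
for v in range(230,243):
    for u in range(331,349):
        P=ray('side',(u,v),.062)[:2]*1000-np.array([653.8,-103])
        if np.hypot(*P)<10.5: pts.append(P); w.append(max(0,170-V[v,u]))
C=np.cov(np.array(pts).T,aweights=w); e,ev=np.linalg.eigh(C); print('slot ang side',np.degrees(np.arctan2(ev[1,1],ev[0,1])))
E
```

```text
t 34.3 tcp [ 0.4026 -0.3394  0.165 ] toolx [-0.  0. -1.] jaw deg 84.75 gap 0.0078 F [ 0.5 -0.5 -0. ] T [0.02 0.06 0.02] j [-0.85  0.26 -0.22  1.09  0.   -0.76]
turn [ 0.003  0.    -0.   ] deg 0.2 shift [ 0.055   0.0009 -0.0011] |shift| 0.055
[[216.14234366 284.8905411 ]
 [217.46260952 290.05103369]]
slot ang 178.11163635456316
slot ang side 178.01926966069752
```

View pics/side_y.png

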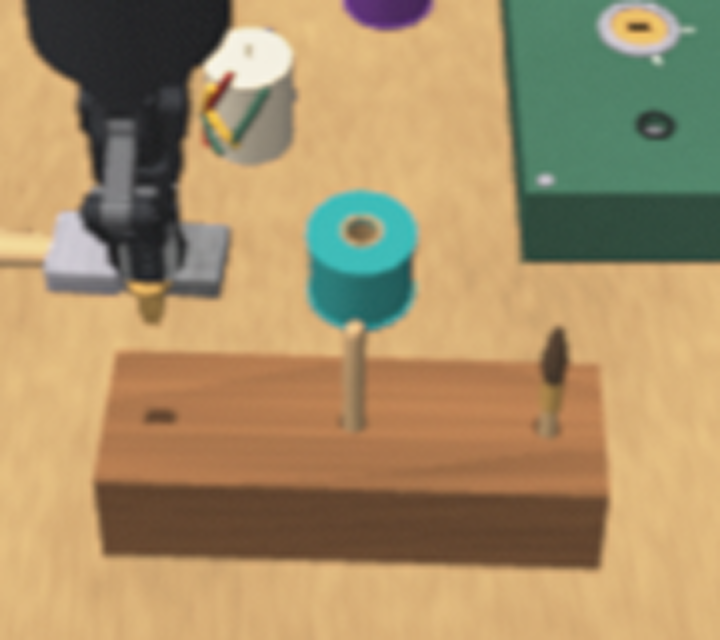

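```bash
python3 - <<'E'
from h import *
for n,rows in(('c',range(290,305)),('y',range(296,312))):
    i=np.load(f'side_{n}.npz')['im'].astype(int); b=i[...,0]-i[...,2]
    print(n)
    for v in rows: print(v,b[v,208:228])
c=np.array([.4026,-.3394,.165])
for off in (.0248,.0388,.0488): print('y',off,proj('side',[c-[0,0,off]])[0])
c=np.array([.4014,-.3404,.1782])
for off in (.0226,.0366,.0466): print('c',off,proj('side',[c-[0,0,off]])[0])
E
```

```text
c
290 [-1 -1 -1 -1 -1 -2 -2 -2 -3 -2 -2  0 -1  0  0  0  0  0  0  0]
291 [-2 -1 -1 -2 -3 -1 -3 -3 -3 -3 -2 -2  0  0  0  0  1  0  0  2]
292 [-4 -2 -1 -1 -3 -3 -4 -6 -5 -5 -3 -2 -1  0  0  0  0  0  0  0]
293 [-3 -3 -2  3 11  7  1 -2 -1  0  1 -1 -2 -1 -1  0  0  0  0  1]
294 [-4 -4  1 28 58 64 60 58 58 58 58 47 21  6  2  0  0  0  1  1]
295 [ -3  -3   6  56 106 125 127 127 127 126 122 105  66  23   5   0   0   0
   0   1]
296 [ -4  -4   4  37  82 115 128 130 131 128 118  96  54  17   3  -1   0   1
   0   0]
297 [ -3  -3  -1  10  39  74  96 100  97  92  83  67  31   9   1  -1  -1   0
   0   0]
298 [-4 -2 -2  1 13 43 67 76 77 74 72 62 32  9  1  0  1  0  0  0]
299 [-3 -1 -1 -1  7 33 62 76 78 76 78 73 44 12  1 -1  0  0  0 -1]
300 [-2 -1 -1 -1  5 27 59 77 79 79 79 76 47 12 -1  0 -1  0  0  1]
301 [-2 -2  1  1  4 24 55 74 78 78 80 76 48 11 -1 -1  1  0  1  0]
302 [-2  8 26 31 26 28 50 69 74 75 75 68 38  7 -1 -1 -1  0 -1  0]
303 [32 50 73 80 74 66 68 71 72 73 72 67 49 36 33 32 27 23 22 22]
304 [91 93 96 98 96 96 94 88 79 77 78 83 87 87 87 84 77 71 70 69]
y
296 [-2 -1  1  0 -2 -3 -4 -3 -4 -5 -3 -4 -1
[... 597 characters left out ...]
 84 78 71 70 69]
305 [98 98 97 98 97 99 87 77 77 76 76 74 72 85 95 97 95 94 94 94]
306 [98 99 98 98 98 98 88 78 78 77 77 76 75 86 96 97 97 98 98 98]
307 [98 97 97 98 97 98 88 78 76 77 76 76 78 89 97 96 97 98 98 97]
308 [98 98 97 97 97 96 92 81 76 74 74 76 81 92 97 96 96 97 97 97]
309 [97 98 98 97 97 97 98 87 76 73 73 76 85 96 97 96 96 97 96 97]
310 [98 97 96 97 96 97 98 93 83 78 77 81 91 98 97 96 96 97 96 96]
311 [98 97 98 97 97 97 98 98 95 93 92 93 98 97 97 96 95 97 96 96]
y 0.0248 [218.44038416 300.33531047]
y 0.0388 [218.97673927 305.96880778]
y 0.0488 [219.35243993 309.9175603 ]
c 0.0226 [217.07328073 294.49160897]
c 0.0366 [217.63255268 300.26579154]
c 0.0466 [218.02419418 304.31206417]
```

Slot angle is -1.9° in both cameras against the winder's -3.5°, so the barrel is fully back within measuring error. The blade (150,300) is over the key slot (159,416). Inserting carefully.

>>> step_arm:
  moves:
    - [[0.003, 0, 0, 0.03, 0.0011, -0.0011, 0], [0.003, 0, 0, 0.052, 0.0011, -0.0011, 0], [0.003, 0, 0, 0.055, 0.0011, -0.0011, 0], [0.003, 0, 0, 0.058, 0.0011, -0.0011, 0], [0.003, 0, 0, 0.062, 0.0011, -0.0011, 0], [0.003, 0, 0, 0.066, 0.0011, -0.0011, 0], [0.003, 0, 0, 0.068, 0.0011, -0.0011, 0], [0.003, 0, 0, 0.068, 0.0011, -0.0011, 0]]

```text
clock: 35.1
tcp_pos: [0.4014, -0.3405, 0.0971]
orientation: [0.523, -0.476, 0.523, 0.476]
wrist_force: [-0.6, 0.1, -0.6]
finger_gap: 0.0076
```

```bash
python3 look.py z "{'side':((180,270,300,370),6)}"; python3 -c "
from h import *
plan((.4014,-.3404,.0798),84.6)"
```

```text
t 35.15 tcp [ 0.4015 -0.3405  0.0972] toolx [ 0.  0. -1.] jaw deg 84.58 gap 0.008 F [ 0.  -0.6 -0.9] T [0.01 0.03 0.02] j [-0.86  0.31 -0.33  0.93  0.   -0.76]
turn [-0.  0.  0.] deg 0.0 shift [0.0174 0.0001 0.0001] |shift| 0.017
```

View pics/side_z.png

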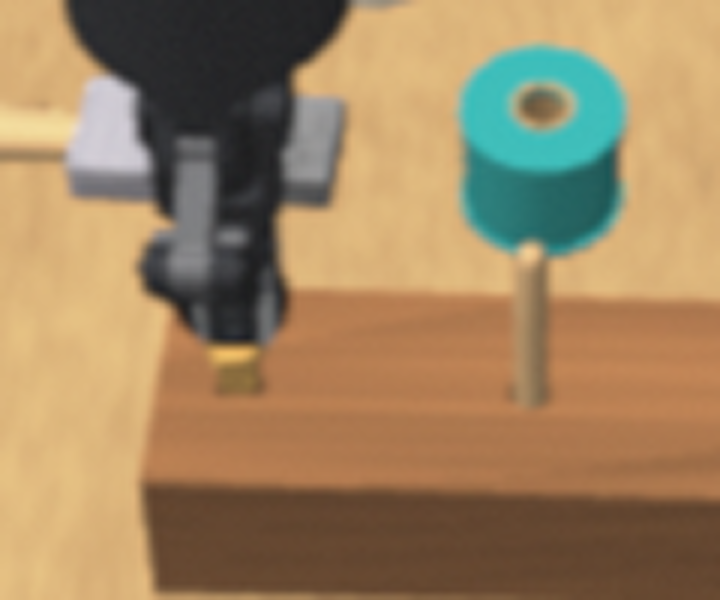

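The blade is entering the slot at (237,388) without force. Pushing on.

>>> step_arm:
  moves:
    - [[0, 0, 0, 0.004, 0, 0, 0], [0, 0, 0, 0.008, 0, 0, 0], [0, 0, 0, 0.012, 0, 0, 0], [0, 0, 0, 0.016, 0, 0, 0], [0, 0, 0, 0.0185, 0, 0, 0], [0, 0, 0, 0.0195, 0, 0, 0], [0, 0, 0, 0.0195, 0, 0, 0]]

```text
clock: 35.85
tcp_pos: [0.4014, -0.3405, 0.0802]
orientation: [0.523, -0.476, 0.523, 0.475]
wrist_force: [-5.3, 5.5, 21.2]
finger_gap: 0.0081
```

```bash
python3 look.py za "{'side':((180,270,300,370),6)}"
```

```text
t 35.9 tcp [ 0.4014 -0.3405  0.0802] toolx [ 0.001 -0.001 -1.   ] jaw deg 84.58 gap 0.0076 F [-4.3  5.3 21.2] T [ 1.24  1.16 -0.01] j [-0.86  0.33 -0.35  0.89 -0.   -0.76]
```

View pics/side_za.png

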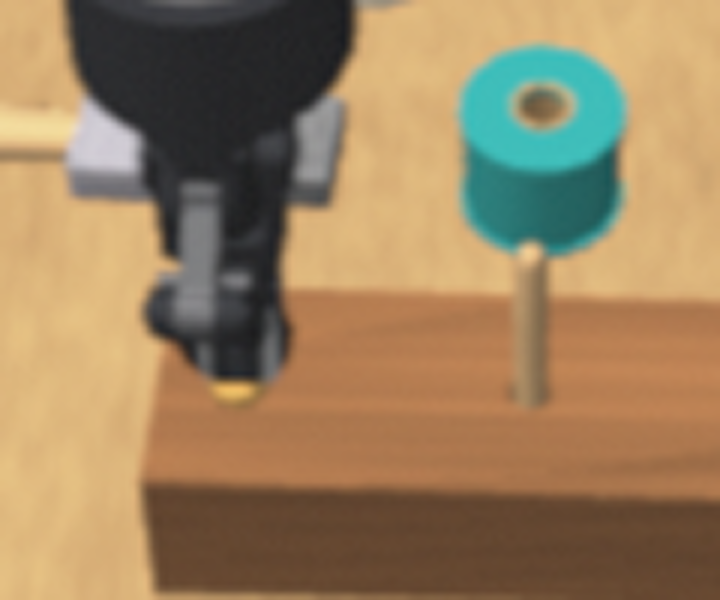

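The key is home: z = 0.0802 with the collar on the block. Releasing, backing off, and checking everything.

>>> step_arm:
  moves:
    - [[0, 0, 0, 0, 0, 0, 0.4], [0, 0, 0, 0, 0, 0, 0.4], [0, 0, 0, 0, 0, 0, 0.4], [0, 0, 0, 0, 0, 0, 0.4], [0, 0, 0, -0.03, 0, 0, 0.4], [0, 0, 0, -0.07, 0, 0, 0.4], [0, 0, 0, -0.12, 0, 0, 0.4], [0, 0, 0, -0.17, 0, 0, 0.4], [0, 0, 0, -0.17, 0, 0, 0.4]]

```text
clock: 36.8
tcp_pos: [0.4036, -0.3429, 0.2573]
orientation: [0.523, -0.48, 0.523, 0.471]
wrist_force: [-0.0, -0.3, -0.1]
finger_gap: 0.0347
```

```bash
python3 look.py fin "{'side':(None,1.4),'top':((80,90,460,310),2)}"; python3 - <<'E'
from h import *
z=np.load('side_fin.npz'); save('side_finc.png',z['im'],(190,270,350,380),4.5)
W=world_map('side',z['d']); W0=world_map('side',np.load('side0.npz')['d'])
for n,w in(('start',W0),('now',W)):
    m=(w[...,2]>.066)&(abs(w[...,1]+.34)<.03)&(abs(w[...,0]-.40)<.04)&(w[...,2]<.13)
    P=w[m]*1000; print(n,m.sum(),P.mean(0).round(1),P.max(0).round(1))
E
```

```text
t 36.9 tcp [ 0.4019 -0.341   0.2514] toolx [ 0.003 -0.003 -1.   ] jaw deg 84.58 gap 0.034 F [-0.3  0.6 -0.7] T [-0.01  0.03 -0.02] j [-0.86  0.21 -0.06  1.29 -0.   -0.76]
start 225 [ 399.3 -343.3   81.8] [ 415.3 -335.9   94.3]
now 228 [ 398.8 -343.5   82. ] [ 413.7 -334.5   95.4]
```

View pics/side_fin.png

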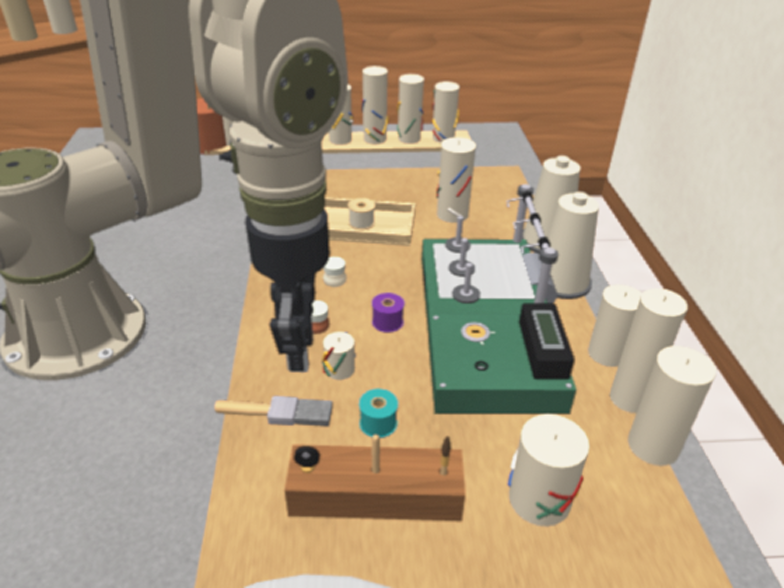

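View pics/side_finc.png

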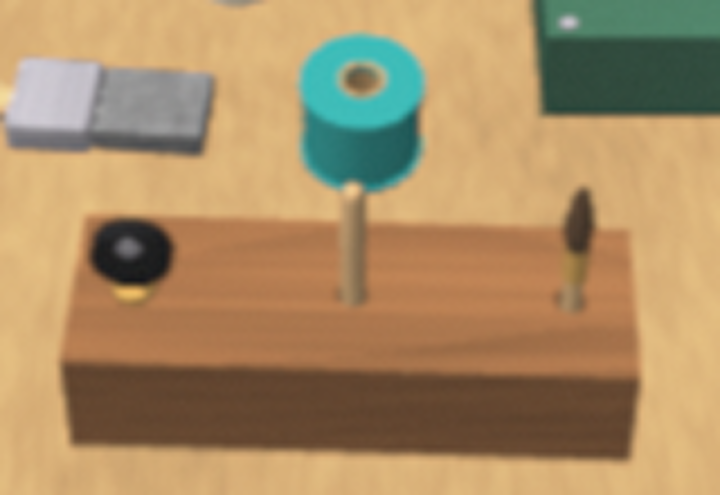

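View pics/top_fin.png

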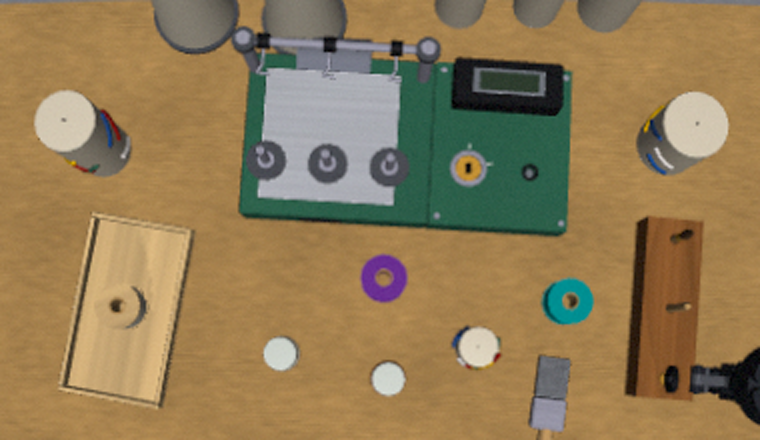

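All of it checks out. The bobbin is in the tray (361,213 side; 123,305 top), the spindles are empty, the key (307,457) and stylus are in their places as at the start, and the bystanders haven't moved. Handing in.

```bash
python3 -c "
from h import *
print(env.hand_in()); show()"
```

```text
the job is handed in; nothing more can be done
None
the job is handed in; nothing more can be done
```

The whole job was done in the order asked and handed in after about 37 s of robot time. `env.hand_in()` reports no verdict.

- **Locking:** I pushed the key home and turned it clockwise until the torque rose to 0.35 N m against the stop. Later pictures showed the bow at the locked mark.
- **Bobbin:** Only one was present, on the spindle nearest the panel. It now stands upright in the tray. The tray had been knocked a little aside during the run, so I measured it again before placing. The purple and turquoise look-alikes were not touched.
- **Counter:** I pressed the zero button with the stylus to 12 N at the expected bottom depth. The spring needs about 4 N. The stylus went back into its hole at its earlier height.
- **Unlocking:** I turned the key back until the torque reached -0.39 N m. The slot then measured -1.9° in both cameras, against an expected -3.5°, which is within measuring error.
- **Key:** It is back in its slot with the collar on the block, and its measured position matches the start to within about 1.5 mm.

The last pictures show the candles, paint pots and brush where they were. No check failed. The small disagreements were camera offsets of 1 to 3 mm, and I settled those with the arm's own readings.

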